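# Lock away the sharp tools

## Robot

A 6-joint arm with a two-finger parallel gripper is mounted at the origin on the work surface; the furniture and walls round the work are solid. World frame = base frame: x ahead of the robot, y to its left, z up, the work surface at z = 0. Lengths are in mm, angles in rad, forces in N, time in s.
With the tool pointing down it reaches from about 350 to 875 mm from the base axis. Payload 4.2 kg.
Tool frame: the origin (TCP) lies at the very end of the fingers, on their centre line; the grasp point (between the pads) lies 19 mm behind it; x points along the fingers, y is the direction in which the jaws open and shut, and the axes are right-handed (so a half turn about x gives the same grasp; the last joint's range is limited). The gripper opens to 87 mm and grips with 3 to 60 N. Pads are 19 mm wide; open, the fingers measure 117 mm over their backs; the gripper's body (75 mm by 190 mm) begins 51 mm behind the grasp point.
Start: joints at [1.382, 0.385, 0.008, 0, -1.194, -0.259], TCP at [270.581, 563.369, 222.55] pointing down, gripper open.
Joint ranges: [-3.14, 3.14], [-1.21, 2.06], [-1.07, 1.41], [-3.16, 2.05], [-2.99, -0.16], [-3.1, 3.1]. Speed limits (rad/s): [2.79, 2.79, 3.14, 3.14, 3.14, 3.14].

## Interface

Orientations are given as a unit quaternion [x, y, z, w].
In Python, from bench import status, viewer, close_job gives the robot as it stands.
- The arm moves only by the tool step_arm, never from a script. Its argument "targets" is a list of rows, each an object of numbers: "gripper": the finger opening in mm, from 0 to 87; "tx", "ty", "tz": the shift along the world's x, y, z in units of 25 mm (1.0 is 25 mm); "spin": the turn about the world's z in units of 8 degrees (1.0 is 8 degrees). In form: [{"gripper": .., "tx": .., "ty": .., "tz": .., "spin": ..}, ...]. A call has 1 to 12 rows; each row shifts and turns the commanded pose from where the row before left it; what a row does not reach is not made up. A row lasts 1/10 s, in which the tool goes at most 50 mm and 8.59 degrees, less where a joint would pass 70% of its speed; a pose out of reach is approached as far as the arm can. A call is refused whole if a number of a shift passes 1 or a number of a turn 1, either way. A call with a gripper value outside its range is refused whole. The fingers move at their own pace and stop on an object; "squeeze" is the grip in N (left out, the last holds). Time passes only in rows, so rows that do not move let the fingers close. It gives the time, the measured TCP pose, the force and the opening at its end, in the units of the state.
- status.read_state(): the state, without advancing time (a new reading comes with each control period).
- viewer.grab_frame(name): name is "side" or "top"; returns a dict with "image" (420x560x3 uint8, red, green, blue), "vfov" (degrees; the focal length in pixels is half the picture's height over the tangent of half this angle, whatever the lens; pixels are square), "cx", "cy" (the principal point, pixels), "view" (4x4, takes a point from world to camera coordinates). Camera axes: x right, y up, looking along -z (the intrinsics and any distortion apply to the point x, -y, -z); pixel columns grow to the right and rows downward; lengths in mm; the calibration is good to about 2 mm. A picture is of the moment at which its call begins. There is no depth.
- close_job(): hands the job in, once; it reports no verdict.
The state is a dict: "t": time; "joint_pos": joint angles; "joint_vel": joint speeds; "joint_efforts": joint torques, N m; "eef_pos": TCP position; "eef_rot": TCP orientation; "wrist_force": force on the tool from outside, world axes, zero at the start; "ft_torque": the same for the moment, N m; "opening": opening from 0.0 (shut) to 1.0 (fully open).
Only numpy, scipy, OpenCV 4.12 (cv2) and the standard library are available. Lean on these libraries where they do the work, as an engineer would, in place of code of your own. Each camera call takes 0.05 s, during which the arm holds its last target. There are 200 camera calls.

## Task

Put every sharp tool on the bench (awls, scraper, burning pen) into the bays of the grey case, then press both covers down until they snap shut and stay shut. Then take the key from its stand, lower it into the lock in the middle of the case, turn it gently back and forth to find where it drops fully home, without forcing the lock's sprung barrel down, and turn it clockwise to the stop to lock the case. Last, draw the key out and leave it in the stoneware dish.

Things in the scene. Friction and masses are not known exactly. Their poses are not given: they have to be found in the camera images.
- case: Grey steel case 180 (x) x 214 (y) x 50 mm, fixed. Origin under its centre; x along its length, away from the robot; y to its left; z up. Two open bays, one each side of a 52 mm wide spine along x, whose flat top is 50 mm up and holds the lock.
- bay_left (a point): Centre of the left bay's floor (5 mm up). Inside the bay is 170 mm (case x) by 76 mm (case y); wall tops 46 mm above the bench, walls 5 mm thick.
- bay_right (a point): The same for the right bay.
- keyhole (a point): Centre of the round keyhole, 25 mm across, in the spine's top, at that height (50 mm); axes as the case. 10 mm below it is a sprung barrel with a slot for the key's blade, 24 x 9.5 mm, 16 mm deep, hidden from sight under a dark disc (no obstacle). The slot lies along the case's x or up to 0.45 rad to either side, differently each time.
- cover_left (a joint): Hinge of the left bay's cover (rad): 0 flat and shut, 1.75 fully open, leaning a little outwards. The cover is an aluminium flap 180 mm (x) by 87 mm, 4 mm thick, hinged on the outer top edge of the case (y = +107 mm, 46 mm up). A spring pushes it open (up to 3 N at its edge) until it is within 0.3 rad of shut; from there it snaps shut and stays.
- cover_right (a joint): The same for the right bay's cover, hinged at y = -107 mm and opening the other way.
- edge_left (a point): Middle of the free edge of the left cover, on its outer face (87 mm from its hinge).
- edge_right (a point): Middle of the free edge of the right cover, on its outer face.
- lock_give (a joint): How far the sprung lock barrel is pushed down (m): 0 up, stop at 0.012. It pushes back with 1 N plus 1 N per mm; a key resting on it out of line with the keyway pushes it down, and it springs back up to 0 when the blade comes into line (within about 0.15 rad; near that limit the key may need a little wiggle to go fully down). More than 0.010 counts as forcing.
- lock_turn (a joint): Turn of the lock barrel (rad): 0 unlocked at the start, grows clockwise seen from above, stop (locked) at 1.0. It turns only with the blade in its slot, with slight friction, and stays where it is left; the key can be drawn straight out at any angle.
- key_grip (a point): Middle of the grip of the loose upright key (60 g): a black bar 36 (its x) x 12 (its y) x 30 mm tall. Steel collar 32 mm across, its underside 19 mm below this point; under it a thin shank, then a flat blade 20 mm (x) by 6 mm (y), 14 mm tall, in line with the bar. The key's foot is 43 mm below this point. Fully home, the collar rests on the spine: this point is 19 mm above the keyhole.
- key_stand: Fixed wooden block 50 x 50 x 30 mm; the key hangs by its collar in a round hole 26 mm across. Origin under its centre.
- dish: Fixed stoneware dish 130 mm (its x) by 80 mm (y), 51 mm tall, walls sloping; inside floor about 9 mm up and about 88 x 50 mm. Origin under its centre.
- awl_a_grip (a point): Awl, 120 mm long: wooden handle 61 mm long, 26 mm thick, with a steel spike. This point is the middle of the handle, 13 mm up. Its y axis runs along it towards the butt of the handle; lies flat. Some sharp tools may be absent (None).
- awl_b_grip (a point): Second awl, the same shape. This point is the middle of the handle. Its y axis runs along it towards the butt of the handle; lies flat. Some sharp tools may be absent (None).
- scraper_grip (a point): Scraper, 140 mm long: handle 98 mm long, 22 mm wide, 14 mm thick, and a thin blade 28 mm wide. This point is on the handle 50 mm from its butt, 7 mm up. Its y axis runs along it towards the butt of the handle; lies flat. Some sharp tools may be absent (None).
- burner_pen_grip (a point): Woodburning pen with cork grip, 124 mm long: body 92 mm long, 19 mm thick, with a thin tip. This point is in the middle of the body, 9.5 mm up. Its y axis runs along it towards the butt of the handle; lies flat. Some sharp tools may be absent (None).
There are look-alikes about, which are no part of the job. Leave any pink or yellow look-alike of the part that bears key_grip alone.

How it is judged (in metres and radians):
On the way, in this order (a step that is already met when the one before it is completed fails the run):
1. every sharp tool present lies in a bay of the case (x of awl_a_grip in the frame of case between -0.075 and 0.075 m and z of awl_a_grip in the frame of case between 0.01 and 0.042 m and (y of awl_a_grip in the frame of case between 0.026 and 0.104 m or y of awl_a_grip in the frame of case between -0.104 and -0.026 m) and x of awl_b_grip in the frame of case between -0.075 and 0.075 m and z of awl_b_grip in the frame of case between 0.01 and 0.042 m and (y of awl_b_grip in the frame of case between 0.026 and 0.104 m or y of awl_b_grip in the frame of case between -0.104 and -0.026 m) and x of scraper_grip in the frame of case between -0.075 and 0.075 m and z of scraper_grip in the frame of case between 0.01 and 0.042 m and (y of scraper_grip in the frame of case between 0.026 and 0.104 m or y of scraper_grip in the frame of case between -0.104 and -0.026 m) and x of burner_pen_grip in the frame of case between -0.075 and 0.075 m and z of burner_pen_grip in the frame of case between 0.01 and 0.042 m and (y of burner_pen_grip in the frame of case between 0.026 and 0.104 m or y of burner_pen_grip in the frame of case between -0.104 and -0.026 m)), for 0.2 s.
2. both covers are shut (value of joint each of cover_left, cover_right below 0.06 rad), for 0.3 s.
3. the key is fully home in the lock (all of step 2 and x of key_grip in the frame of case between -0.005 and 0.005 m and y of key_grip in the frame of case between -0.005 and 0.005 m and z of key_grip in the frame of case below 0.072 m), for 0.2 s.
4. the key has turned the lock to its stop (x of key_grip in the frame of case between -0.005 and 0.005 m and y of key_grip in the frame of case between -0.005 and 0.005 m and z of key_grip in the frame of case below 0.072 m and value of joint lock_turn above 0.88 rad), for 0.2 s.
At the end, for the whole second after the job is handed in: Every sharp tool present lies in one of the two bays (middle of its handle within the bay and under 42 mm up), both covers shut within 0.06 rad, the lock turned clockwise at least 0.88 rad, the key lying in the dish (all of step 1 and all of step 2 and value of joint lock_turn above 0.88 rad and x of key_grip in the frame of dish between -0.058 and 0.058 m and y of key_grip in the frame of dish between -0.036 and 0.036 m and z of key_grip in the frame of dish between 0 and 0.056 m); the robot touches nothing.
It fails at once if the sprung lock barrel is forced down more than 10 mm (value of joint lock_give above 0.01 m).
Of awl_a, scraper, burner_pen, awl_b only 3 to 4 are there at a start; the rules pass over those that are not, and their reading is None.
At some moment in a run one of awl_a, scraper, burner_pen, awl_b may be knocked a few centimetres aside while the robot is not near it.
It also fails if it takes over 210 s, if anything falls off the work surface, if the arm or the gripper's body presses on something with over 40 N, if the wrist force passes 120 N, or if a joint passes its speed limit or range.

## Working session

There is one attempt and no reset: what is moved stays moved. The work goes in short steps, Python scripts to look and compute and a tool call to move; the robot and the scene stay as the last step left them, time stands still between calls to the robot, and variables do not carry over. Pictures are saved under pics/ and viewed, about 12 in all and at most 16, crops included, and the job is handed in when it is done.

Besides the shell and the picture viewer there is one more tool, called after "Call:" by a JSON object that holds its "name" and its "arguments". step_arm: Moves the arm, as the interface text tells. Its arguments: {"type":"object","properties":{"targets":{"type":"array"},"squeeze":{"type":"number"}},"required":["targets"]}

```bash
mkdir -p pics; ls; cat > h.py <<'E'
import numpy as np, cv2
from bench import status, viewer
def grab(n, fn=None):
    f=viewer.grab_frame(n)
    if fn: cv2.imwrite(fn, cv2.cvtColor(f["image"],cv2.COLOR_RGB2BGR))
    return f
E
python3 - <<'E'
from h import *
print(status.read_state())
for n in("side","top"):
    f=grab(n,f"pics/{n}0.png"); print({k:v for k,v in f.items() if k!="image"})
E
```

```text
pics
{'t': 0.0, 'joint_pos': array([ 1.38161725e+00,  3.85586002e-01,  6.63578901e-03, -5.23321767e-04,
       -1.19400012e+00, -2.58572877e-01]), 'joint_vel': array([ 0.00094744, -0.00035992,  0.00079394,  0.00027854, -0.00013607,
       -0.00110635]), 'joint_efforts': array([-4.23737504e-05, -3.90672719e+01,  1.87409037e+01,  4.21993196e+00,
        1.11292457e-02, -1.95305793e-04]), 'eef_pos': array([270.31935418, 562.85143313, 221.44212107]), 'eef_rot': array([-0.68929939,  0.15781868,  0.68959028,  0.15628455]), 'wrist_force': array([ 0.66433858, -0.23252704,  0.50795778]), 'ft_torque': array([-0.05747939,  0.02379277, -0.0286938 ]), 'opening': 0.9984311272027128}
{'vfov': 50.08806378139395, 'cx': 283.67700680829944, 'cy': 211.79872201490878, 'view': array([[-9.96526416e-01,  8.30200386e-02, -6.54023150e-03,
         4.69817915e+02],
       [-6.10833513e-02, -6.75307919e-01,  7.35002067e-01,
         6.40313193e+01],
       [ 5.66032298e-02,  7.32848475e-01,  6.78033323e-01,
        -1.01393795e+03],
       [ 0.00000000e+00,  0.00000000e+00,  0.00000000e+00,
         1.00000000e+00]])}
{'vfov': 50.8399126232177, 'cx': 279.2500369496267, 'cy': 210.60280782875355, 'view': array([[-1.32956360e-02, -9.99858401e-01, -1.03151856e-02,
         1.15332808e+02],
       [ 9.97039086e-01, -1.40381277e-02,  7.56041805e-02,
        -4.99934694e+02],
       [-7.57382810e-02, -9.27943753e-03,  9.97084553e-01,
        -8.95017501e+02],
       [ 0.00000000e+00,  0.00000000e+00,  0.00000000e+00,
         1.00000000e+00]])}
```

```bash
python3 -c "
import cv2
for n in('side','top'):
    cv2.imwrite(f'pics/{n}0b.png',cv2.resize(cv2.imread(f'pics/{n}0.png'),(800,600),interpolation=cv2.INTER_CUBIC))"
```

```text
(no output)
```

View pics/top0b.png

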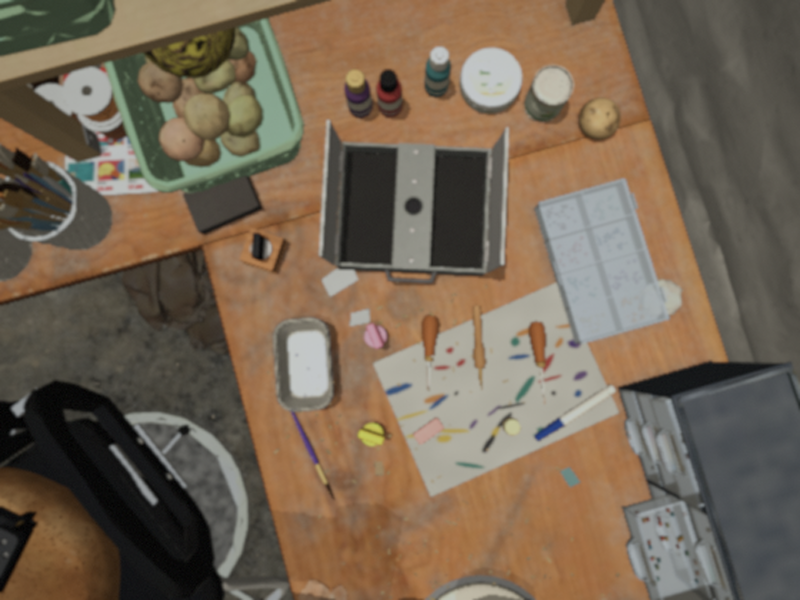

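View pics/side0b.png

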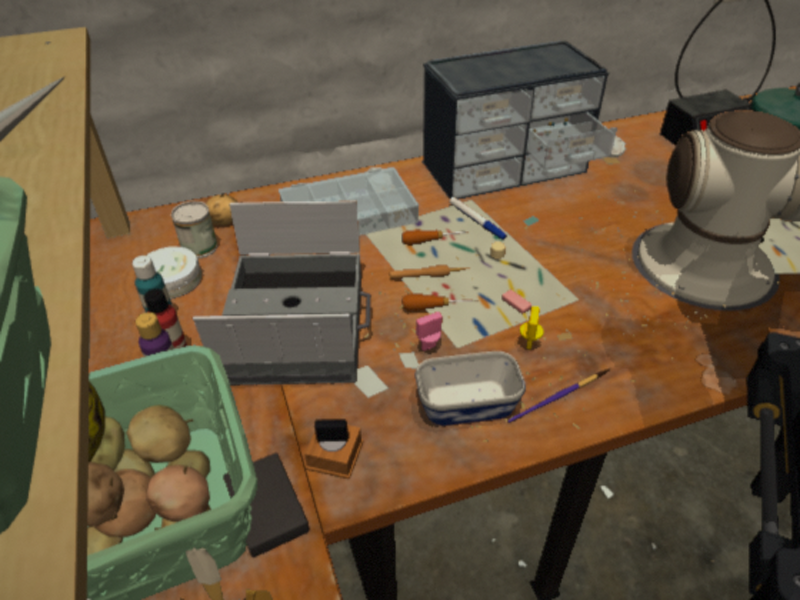

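The top picture (scaled ×1.43) shows the case at (414,205), the key in its stand at (263,250), the dish at (305,363) and look-alike keys in pink (375,335) and yellow (372,433). Tool candidates are the two orange-handled spikes at (430,340) and (540,345) and the tan pen at (479,345). The blue/white marker (575,413) and the brush (312,455) don't fit. I'll enlarge to confirm.

```bash
python3 -c "
import cv2,numpy as np
t=cv2.imread('pics/top0.png');s=cv2.imread('pics/side0.png')
a=cv2.resize(t[200:330,240:440],(780,507),interpolation=cv2.INTER_CUBIC)
cv2.imwrite('pics/c1.png',a)
b=cv2.resize(s[130:340,200:400],(571,600),interpolation=cv2.INTER_CUBIC)
cv2.imwrite('pics/c2.png',b)"
```

```text
(no output)
```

View pics/c1.png

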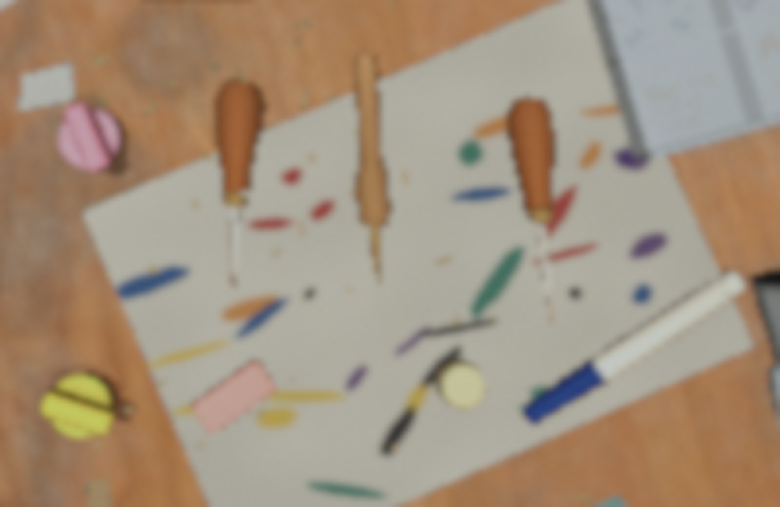

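View pics/c2.png

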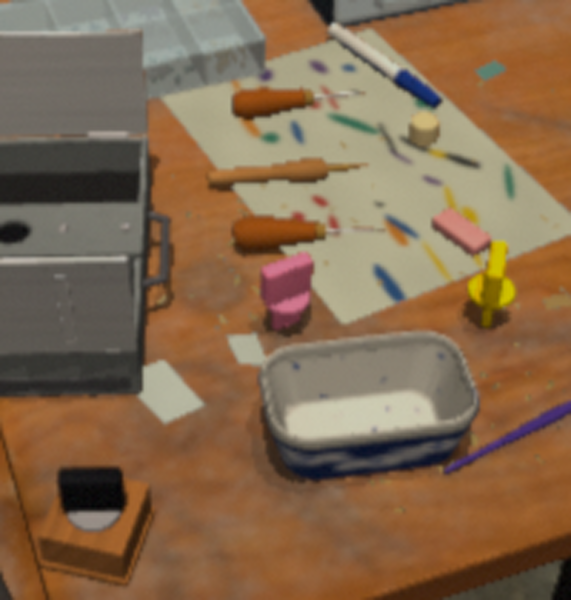

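Confirmed: two awls (orange handles with steel spikes) and the tan burning pen between them are present, and there's no scraper. The real key is the black one in the wooden stand. Now I'll measure.

```bash
cat >> h.py <<'E'
def cam(f):
    V=f["view"]; F=210/np.tan(np.radians(f["vfov"]/2)); return V,F,f["cx"],f["cy"]
def ray(f,uv,z):
    V,F,cx,cy=cam(f); R=V[:3,:3]; o=-R.T@V[:3,3]
    uv=np.atleast_2d(uv).astype(float); out=[]
    for u,v in uv:
        d=R.T@np.array([(u-cx)/F,-(v-cy)/F,-1]); out.append(o+d*(z-o[2])/d[2])
    return np.array(out)
def proj(f,P):
    V,F,cx,cy=cam(f); c=np.atleast_2d(P)@V[:3,:3].T+V[:3,3]
    return np.c_[cx+F*c[:,0]/-c[:,2], cy-F*c[:,1]/-c[:,2]]
def blobs(mask,box,amin=20):
    x0,y0,x1,y1=box; m=np.zeros(mask.shape,np.uint8); m[y0:y1,x0:x1]=mask[y0:y1,x0:x1]
    n,l,s,c=cv2.connectedComponentsWithStats(m); r=[]
    for i in range(1,n):
        if s[i,4]>=amin:
            ys,xs=np.where(l==i); r.append((s[i,4],c[i],np.c_[xs,ys]))
    return sorted(r,key=lambda q:-q[0])
def axis(f,pts,z):
    P=ray(f,pts,z)[:,:2]; m=P.mean(0); w,v=np.linalg.eigh(np.cov((P-m).T)); a=v[:,1]
    if a[0]<0:a=-a
    t=(P-m)@a; s=(P-m)@v[:,0]
    return m,np.arctan2(a[1],a[0]),t.min(),t.max(),np.ptp(s),a
E
python3 - <<'E'
from h import *
for n in("top","side"):
    f=grab(n); im=f["image"]; hsv=cv2.cvtColor(im,cv2.COLOR_RGB2HSV); H,S,Vv=cv2.split(hsv)
    box=(270,195,420,300) if n=="top" else (262,155,350,225)
    m=((S>110)&(H<22)&(Vv>60)).astype(np.uint8)
    for a,c,p in blobs(m,box,60)[:5]:
        mm,an,t0,t1,w,ax=axis(f,p,11)
        print(n,"blob",a,c.round(1),"ctr",mm.round(1),"ang",an.round(3),"len",t0.round(1),t1.round(1),"w",w.round(1))
    if n=="top":
        dk=(Vv<55).astype(np.uint8)
        for a,c,p in blobs(dk,(275,130,305,160),15)[:2]: print("hole",a,c.round(2),ray(f,c,50).round(1))
        for a,c,p in blobs(dk,(165,155,205,195),15)[:3]:
            mm,an,t0,t1,w,ax=axis(f,p,64); print("key",a,c.round(2),mm.round(1),an.round(3),t0,t1,w)
        for a,c,p in blobs(dk,(235,98,350,192),500)[:4]: 
            r=cv2.minAreaRect(p.astype(np.float32)); print("bay",a,c,r)
    
E
python3 -c "
import cv2
t=cv2.imread('pics/top0.png')
cv2.imwrite('pics/c3.png',cv2.resize(t[80:300,165:365],(727,600*4//3)) [:600*4//3] if 0 else cv2.resize(t[80:300,165:365],(545,600),interpolation=cv2.INTER_CUBIC))"
```

```text
top blob 2828 [316.8 214.9] ctr [492.   30.4] ang -1.297 len -105.8 138.6 w 164.6
top blob 291 [376.4 239.9] ctr [438.3 -92.1] ang 0.22 len -36.3 29.7 w 36.3
top blob 110 [272.8 292. ] ctr [334.  124.1] ang 0.235 len -16.4 27.2 w 17.0
hole 73 [289.04 143.74] [[634.5  86.6  50. ]]
hole 42 [303.71 147.07] [[627.2  57.   50. ]]
key 104 [180.78 172.12] [577.5 302.6] 0.01 -17.860934320966592 16.38321087574578 12.118111608462765
bay 2796 [257.07939914 143.30257511] ((256.9889221191406, 143.20994567871094), (35.31953811645508, 79.78430938720703), 3.012787342071533)
bay 2765 [320.39168174 146.18481013] ((320.40753173828125, 146.1264190673828), (34.619468688964844, 79.79418182373047), 2.4895529747009277)
side blob 1525 [281.9 203.9] ctr [478.3  37.6] ang -1.565 len -63.6 113.0 w 144.1
side blob 277 [293.3 165.8] ctr [441.1 -92.4] ang 0.333 len -38.0 29.9 w 74.3
```

View pics/c3.png

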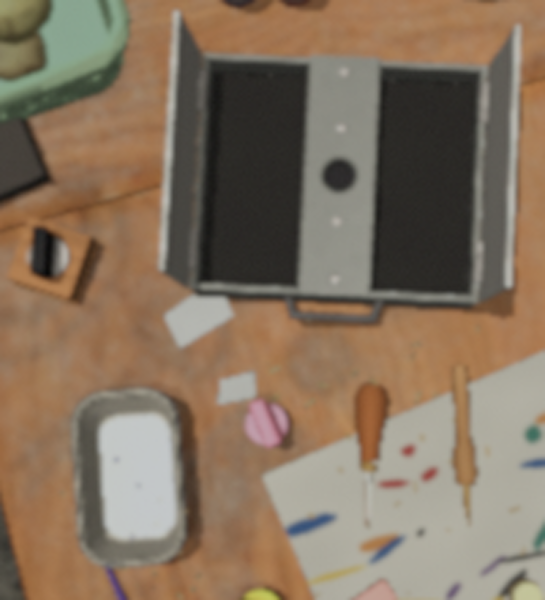

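```bash
python3 - <<'E'
from h import *
f=grab("top"); g=grab("side")
V=f["view"];print("cam",(-V[:3,:3].T@V[:3,3]).round(0),"cams",(-g["view"][:3,:3].T@g["view"][:3,3]).round(0))
def seg(n,p,q,z):
    P=ray(f,[p,q],z); d=P[0]-P[1]; print(n,"butt",P[0][:2].round(1),"end",P[1][:2].round(1),"L",np.hypot(*d[:2]).round(1),"mid",P.mean(0)[:2].round(1),"ang",np.arctan2(d[1],d[0]).round(3))
seg("awlL",(301.5,220.5),(300,252.6),13)
seg("awlR",(375.4,225.1),(378.7,256.4),13)
seg("pen",(333.8,214.1),(335.9,257.7),9.5)
seg("spine",(291,102),(287.5,186.3),50)
im=f["image"].astype(int); 
for n,z,box in(("bayL",5,None),):pass
# bay dark rect: rims (46) : use outer corners of case
for c in [(208,58),(482,68),(197,292),(475,300)]: print("rim",ray(f,[(c[0]/2.7273+165,c[1]/2.7273+80)],46).round(0))
# dish: white floor mask
hsv=cv2.cvtColor(f["image"],cv2.COLOR_RGB2HSV);H,S,Vv=cv2.split(hsv)
m=((S<60)&(Vv>140)).astype(np.uint8)
for a,c,p in blobs(m,(190,220,236,290),200): print("dishfloor",a,c,[x if np.isscalar(x) else x.round(2) for x in axis(f,p,9)])
# side checks: awl L, hole, key, in side view colours
hs=cv2.cvtColor(g["image"],cv2.COLOR_RGB2HSV);H2,S2,V2=cv2.split(hs)
dk=(V2<45).astype(np.uint8)
for a,c,p in blobs(dk,(190,200,220,220),10)[:2]: print("holeS",a,c,ray(g,c,50).round(1))
for a,c,p in blobs(dk,(215,290,250,315),30)[:2]: print("keyS",a,c,p.min(0),p.max(0),ray(g,c,49).round(1))
# expected proj
print(proj(g,[[634.5,86.6,50]]),proj(g,[[577,300,49]]))
for nm,P in(("awlL",ray(f,[(300.7,236.5)],13)),("awlR",ray(f,[(377,240.7)],13)),("pen",ray(f,[(334.9,236)],9.5))): print(nm,proj(g,P))
E
```

```text
cam [432. 100. 931.] cams [529. 747. 643.]
awlL butt [480.7  62.5] end [414.2  66.8] L 66.6 mid [447.5  64.7] ang -0.064
awlR butt [469.  -90.5] end [404.3 -95.4] L 64.9 mid [436.6 -93. ] ang 0.075
pen butt [493.3  -5.3] end [402.7  -7.6] L 90.7 mid [448.   -6.4] ang 0.025
spine butt [720.8  81.3] end [547.9  91. ] L 173.2 mid [634.3  86.1] ang -0.056
rim [[725. 183.  46.]]
rim [[714. -22.  46.]]
rim [[548. 192.  46.]]
rim [[539. -13.  46.]]
dishfloor 1269 [215.4357762  254.23798266] [array([413.13, 242.59]), np.float64(0.059580086921706875), np.float64(-49.08279499992901), np.float64(49.56499308393511), np.float64(58.96791847570046), array([1.  , 0.06])]
holeS 57 [203.78947368 211.12280702] [[635.3  89.8  50. ]]
holeS 30 [204.5 200. ] [[635.4  56.7  50. ]]
keyS 306 [231.69934641 300.75490196] [221 294] [243 308] [[580.6 307.4  49. ]]
[[204.25839944 209.9908687 ]] [[233.93550283 296.8432619 ]]
awlL [[297.75146999 210.58533272]]
awlR [[295.19649886 164.80242346]]
pen [[294.22579816 189.90877222]]
```

```bash
cat >> h.py <<'E'
from scipy.spatial.transform import Rotation as Ro
def go(x=None,y=None,z=None,jaw=None,n=None):
    """print move needed; jaw = wanted world yaw of jaw axis (mod pi)"""
    s=status.read_state(); p=s["eef_pos"]; a=Ro.from_quat(s["eef_rot"]).as_matrix(); j=np.arctan2(a[1,1],a[0,1])
    print("t%.1f"%s["t"],"tcp",p.round(1),"jaw %.3f"%j,"down",a[:,0].round(3),"j6 %.2f"%s["joint_pos"][5],"F",s["wrist_force"].round(1),"T",s["ft_torque"].round(2),"op %.1f"%(s["opening"]*87))
    if x is not None:
        d=(np.array([x,y,z])-p)/25; 
        dj=0 if jaw is None else (jaw-j+np.pi/2)%np.pi-np.pi/2
        print(" units",d.round(2),"spin units %.2f"%(np.degrees(dj)/8))
E
python3 - <<'E'
from h import *
go(449,64.5,110,np.pi/2-.064)
E
```

```text
t0.3 tcp [270.5 563.2 222.2] jaw -2.019 down [-0.    -0.001 -1.   ] j6 -0.26 F [ 0.1  0.4 -0.4] T [-0.02  0.01  0.01] op 86.9
 units [  7.14 -19.95  -4.49] spin units 2.75
```

Call:
{"name": "step_arm", "arguments": {"targets": [{"gripper": 60, "tx": 0.4, "ty": -1, "spin": 0.5}, {"gripper": 60, "tx": 0.4, "ty": -1, "spin": 0.5}, {"gripper": 60, "tx": 0.4, "ty": -1, "spin": 0.5}, {"gripper": 60, "tx": 0.4, "ty": -1, "spin": 0.5}, {"gripper": 60, "tx": 0.4, "ty": -1, "spin": 0.5}, {"gripper": 60, "tx": 0.4, "ty": -1, "spin": 0.25}, {"gripper": 60, "tx": 0.4, "ty": -1}, {"gripper": 60, "tx": 0.4, "ty": -1}, {"gripper": 60, "tx": 0.4, "ty": -1}, {"gripper": 60, "tx": 0.4, "ty": -1}, {"gripper": 60, "tx": 0.4, "ty": -1}, {"gripper": 60, "tx": 0.4, "ty": -1}], "squeeze": 15}}

```text
validation failed for argument at $.ta...
```

Call:
{"name": "step_arm", "arguments": {"targets": [{"gripper": 60, "tx": 0.4, "ty": -1}, {"gripper": 60, "tx": 0.4, "ty": -1}, {"gripper": 60, "tx": 0.4, "ty": -1}, {"gripper": 60, "tx": 0.4, "ty": -1}, {"gripper": 60, "tx": 0.4, "ty": -1}, {"gripper": 60, "tx": 0.34, "ty": -1}, {"gripper": 60, "ty": -1}, {"gripper": 60, "ty": -0.95, "tz": -1}, {"gripper": 60, "tz": -1}, {"gripper": 60, "tz": -1}, {"gripper": 60, "tz": -1}]}}

```text
validation failed for argument at $.ta...
```

```bash
python3 - <<'E'
from h import *
go(449,64.5,5,np.pi/2-.064)
grab("side","pics/s1.png");grab("top","pics/t1.png")
a=cv2.imread("pics/t1.png");b=cv2.imread("pics/s1.png")
cv2.imwrite("pics/v1.png",cv2.resize(np.hstack([a[90:300,180:460],b[60:270,150:430]]),(800,300),interpolation=cv2.INTER_CUBIC))
E
```

```text
t0.3 tcp [270.5 563.2 222.2] jaw -2.019 down [-0.    -0.001 -1.   ] j6 -0.26 F [ 0.1  0.4 -0.4] T [-0.02  0.01  0.01] op 86.9
 units [  7.14 -19.95  -8.69] spin units 2.75
```

View pics/v1.png

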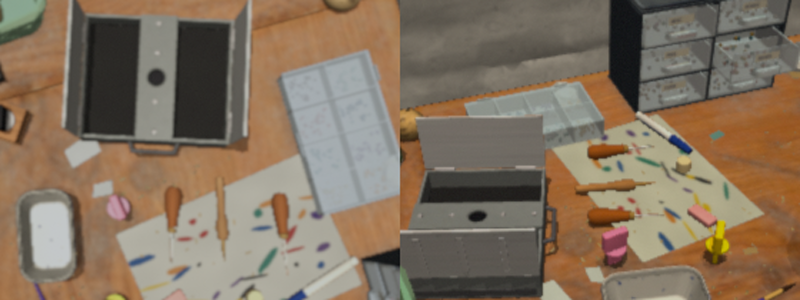

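The moves were refused, so nothing moved; each row probably needs every key. I'll try one full row.

Call:
{"name": "step_arm", "arguments": {"targets": [{"gripper": 60, "tx": 0.4, "ty": -1, "tz": 0, "spin": 0.5}, {"gripper": 60, "tx": 0.4, "ty": -1, "tz": 0, "spin": 0.5}, {"gripper": 60, "tx": 0.4, "ty": -1, "tz": 0, "spin": 0.5}, {"gripper": 60, "tx": 0.4, "ty": -1, "tz": 0, "spin": 0.5}, {"gripper": 60, "tx": 0.4, "ty": -1, "tz": 0, "spin": 0.5}, {"gripper": 60, "tx": 0.4, "ty": -1, "tz": 0, "spin": 0.25}, {"gripper": 60, "tx": 0.4, "ty": -1, "tz": 0, "spin": 0}, {"gripper": 60, "tx": 0.4, "ty": -1, "tz": 0, "spin": 0}, {"gripper": 60, "tx": 0.4, "ty": -1, "tz": 0, "spin": 0}, {"gripper": 60, "tx": 0.4, "ty": -1, "tz": 0, "spin": 0}, {"gripper": 60, "tx": 0.4, "ty": -1, "tz": 0, "spin": 0}, {"gripper": 60, "tx": 0.4, "ty": -1, "tz": 0, "spin": 0}], "squeeze": 15}}

```text
t: 1.6
eef_pos: [390.8, 262.3, 222.8]
eef_rot: [0.707, -0.022, -0.707, -0.023]
wrist_force: [0.9, -0.0, -0.6]
opening: 0.688
```

Call:
{"name": "step_arm", "arguments": {"targets": [{"gripper": 60, "tx": 0.3, "ty": -1, "tz": 0, "spin": 0}, {"gripper": 60, "tx": 0.3, "ty": -1, "tz": 0, "spin": 0}, {"gripper": 60, "tx": 0.3, "ty": -1, "tz": 0, "spin": 0}, {"gripper": 60, "tx": 0.3, "ty": -1, "tz": 0, "spin": 0}, {"gripper": 60, "tx": 0.3, "ty": -1, "tz": 0, "spin": 0}, {"gripper": 60, "tx": 0.3, "ty": -1, "tz": -0.5, "spin": 0}, {"gripper": 60, "tx": 0.3, "ty": -1, "tz": -1, "spin": 0}, {"gripper": 60, "tx": 0.23, "ty": -0.92, "tz": -1, "spin": 0}, {"gripper": 60, "tx": 0, "ty": 0, "tz": -1, "spin": 0}, {"gripper": 60, "tx": 0, "ty": 0, "tz": -1, "spin": 0}, {"gripper": 60, "tx": 0, "ty": 0, "tz": 0, "spin": 0}]}}

```text
t: 2.7
eef_pos: [446.5, 64.1, 107.4]
eef_rot: [-0.704, 0.024, 0.709, 0.022]
wrist_force: [-1.0, -1.1, 0.3]
opening: 0.691
```

```bash
python3 - <<'E'
from h import *
go(449,64.5,5,np.pi/2-.064)
grab("side","pics/s1.png");grab("top","pics/t1.png")
a=cv2.imread("pics/t1.png");b=cv2.imread("pics/s1.png")
cv2.imwrite("pics/v2.png",cv2.resize(np.hstack([a[90:370,180:460],b[60:340,150:430]]),(800,400),interpolation=cv2.INTER_CUBIC))
E
```

```text
t2.7 tcp [446.5  64.1 107.4] jaw -1.636 down [-0.007 -0.003 -1.   ] j6 1.00 F [-1.  -1.1  0.3] T [-0.07  0.06  0.01] op 60.2
 units [ 0.1   0.02 -4.1 ] spin units 0.01
```

View pics/v2.png

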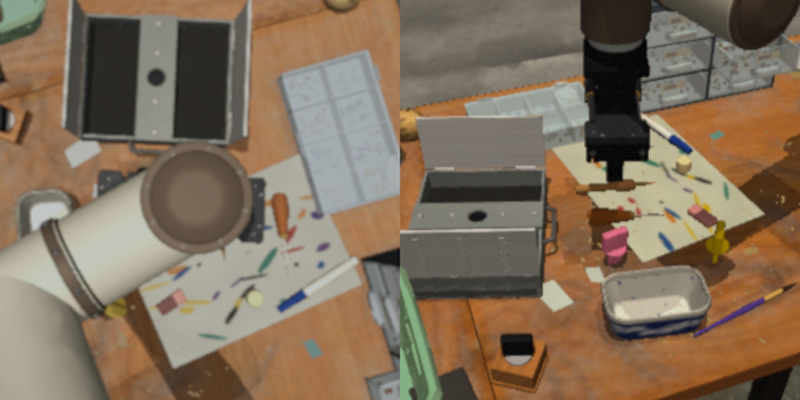

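The body is indeed wide along the jaw direction, and the awl is still in place, so I'll descend and grip.

Call:
{"name": "step_arm", "arguments": {"targets": [{"gripper": 60, "tx": 0.1, "ty": 0, "tz": -1, "spin": 0}, {"gripper": 60, "tx": 0, "ty": 0, "tz": -1, "spin": 0}, {"gripper": 60, "tx": 0, "ty": 0, "tz": -1, "spin": 0}, {"gripper": 60, "tx": 0, "ty": 0, "tz": -0.6, "spin": 0}, {"gripper": 60, "tx": 0, "ty": 0, "tz": -0.5, "spin": 0}, {"gripper": 10, "tx": 0, "ty": 0, "tz": 0, "spin": 0}, {"gripper": 10, "tx": 0, "ty": 0, "tz": 0, "spin": 0}, {"gripper": 10, "tx": 0, "ty": 0, "tz": 0, "spin": 0}, {"gripper": 10, "tx": 0, "ty": 0, "tz": 0, "spin": 0}, {"gripper": 10, "tx": 0, "ty": 0, "tz": 0, "spin": 0}, {"gripper": 10, "tx": 0, "ty": 0, "tz": 0, "spin": 0}]}}

```text
t: 3.9
eef_pos: [451.7, 65.6, 8.2]
eef_rot: [0.707, -0.022, -0.706, -0.023]
wrist_force: [-0.9, -0.2, 4.1]
opening: 0.297
```

```bash
python3 - <<'E'
from h import *
c,s=np.cos(-.056),np.sin(-.056)
def W(x,y): return 634.5+c*x-s*y, 87.5+s*x+c*y
print("dropL",W(28,64),"dropR",W(28,-80),"pen",W(0,-44))
go(*W(28,64),80,np.pi/2-.056)
E
```

```text
dropL (np.float64(666.0382345287477), np.float64(149.83249363542026)) dropR (np.float64(657.9784486519189), np.float64(6.058226634612097)) pen (np.float64(632.0372876487468), np.float64(43.56897397197528))
t3.9 tcp [451.7  65.6   8.2] jaw -1.634 down [ 0.001  0.001 -1.   ] j6 1.01 F [-0.9 -0.2  4.1] T [ 0.06  0.31 -0.08] op 25.8
 units [8.57 3.37 2.87] spin units 0.05
```

Call:
{"name": "step_arm", "arguments": {"targets": [{"gripper": 10, "tx": 0, "ty": 0, "tz": 0.5, "spin": 0}, {"gripper": 10, "tx": 0, "ty": 0, "tz": 0.9, "spin": 0}, {"gripper": 10, "tx": 0, "ty": 0, "tz": 1, "spin": 0}, {"gripper": 10, "tx": 0.5, "ty": 0.3, "tz": 0.9, "spin": 0}, {"gripper": 10, "tx": 1, "ty": 0.4, "tz": 0, "spin": 0.05}, {"gripper": 10, "tx": 1, "ty": 0.4, "tz": 0, "spin": 0}, {"gripper": 10, "tx": 1, "ty": 0.4, "tz": 0, "spin": 0}, {"gripper": 10, "tx": 1, "ty": 0.4, "tz": 0, "spin": 0}, {"gripper": 10, "tx": 1, "ty": 0.4, "tz": 0, "spin": 0}, {"gripper": 10, "tx": 1, "ty": 0.4, "tz": 0, "spin": 0}, {"gripper": 10, "tx": 1, "ty": 0.4, "tz": 0, "spin": 0}, {"gripper": 10, "tx": 0.97, "ty": 0.27, "tz": 0, "spin": 0}]}}

```text
t: 5.1
eef_pos: [663.8, 150.1, 89.6]
eef_rot: [-0.707, 0.02, 0.707, 0.02]
wrist_force: [-0.1, -0.9, -1.1]
opening: 0.296
```

Call:
{"name": "step_arm", "arguments": {"targets": [{"gripper": 10, "tx": 0, "ty": 0, "tz": 0, "spin": 0}, {"gripper": 10, "tx": 0, "ty": 0, "tz": 0, "spin": 0}]}}

```text
t: 5.3
eef_pos: [662.5, 149.4, 89.0]
eef_rot: [-0.706, 0.02, 0.708, 0.02]
wrist_force: [-0.9, 0.2, -1.1]
opening: 0.296
```

```bash
python3 - <<'E'
from h import *
go(666,149.8,70,np.pi/2-.056)
grab("side","pics/s1.png");grab("top","pics/t1.png")
a=cv2.imread("pics/t1.png");b=cv2.imread("pics/s1.png")
cv2.imwrite("pics/v3.png",cv2.resize(np.hstack([a[60:340,180:460],b[60:340,100:380]]),(800,400),interpolation=cv2.INTER_CUBIC))
E
```

```text
t5.3 tcp [662.5 149.4  89. ] jaw -1.628 down [-0.002 -0.    -1.   ] j6 1.05 F [-0.9  0.2 -1.1] T [-0.09  0.    0.01] op 25.8
 units [ 0.14  0.02 -0.76] spin units 0.01
```

View pics/v3.png

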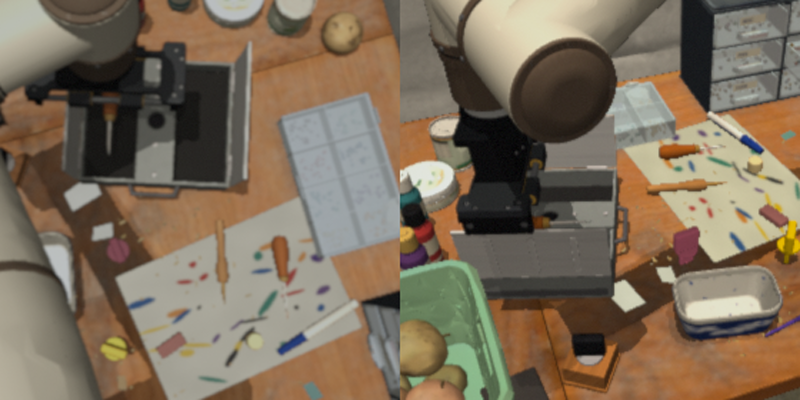

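The awl is held over the left bay and the body clears the cover. I'll lower a little further, watch the force and release.

Call:
{"name": "step_arm", "arguments": {"targets": [{"gripper": 10, "tx": 0.1, "ty": 0, "tz": -0.4, "spin": 0}, {"gripper": 10, "tx": 0, "ty": 0, "tz": -0.35, "spin": 0}, {"gripper": 10, "tx": 0, "ty": 0, "tz": 0, "spin": 0}]}}

```text
t: 5.7
eef_pos: [663.9, 149.0, 69.1]
eef_rot: [-0.705, 0.021, 0.708, 0.02]
wrist_force: [-0.8, 0.4, -0.7]
opening: 0.293
```

Call:
{"name": "step_arm", "arguments": {"targets": [{"gripper": 48, "tx": 0, "ty": 0, "tz": 0, "spin": 0}, {"gripper": 48, "tx": 0, "ty": 0, "tz": 0, "spin": 0}, {"gripper": 48, "tx": 0, "ty": 0, "tz": 0, "spin": 0}, {"gripper": 48, "tx": 0, "ty": 0, "tz": 0, "spin": 0}, {"gripper": 48, "tx": 0, "ty": 0, "tz": 0.5, "spin": 0}, {"gripper": 48, "tx": -1, "ty": -0.5, "tz": 0.5, "spin": 0}, {"gripper": 48, "tx": -1, "ty": -1, "tz": 0, "spin": 0}, {"gripper": 48, "tx": -1, "ty": -1, "tz": 0, "spin": 0}, {"gripper": 48, "tx": -1, "ty": -1, "tz": 0, "spin": 0}, {"gripper": 48, "tx": -1, "ty": -1, "tz": 0, "spin": 0}, {"gripper": 48, "tx": -1, "ty": -1, "tz": 0, "spin": 0}, {"gripper": 48, "tx": -1, "ty": -1, "tz": 0, "spin": 0}]}}

```text
t: 6.9
eef_pos: [490.1, -13.7, 97.5]
eef_rot: [0.708, -0.02, -0.706, -0.02]
wrist_force: [0.2, 0.0, 0.3]
opening: 0.553
```

```bash
cat >> h.py <<'E'
def handles(f,box,z=11):
    hsv=cv2.cvtColor(f["image"],cv2.COLOR_RGB2HSV);H,S,V=cv2.split(hsv)
    m=((S>100)&(H<22)&(V>50)).astype(np.uint8)
    for a,c,p in blobs(m,box,40)[:5]:
        mm,an,t0,t1,w,ax=axis(f,p,z); mid=mm+ax*(t0+t1)/2
        print(" blob",a,c.round(1),"mid",mid.round(1),"ang",an.round(3),"L %.0f w %.0f"%(t1-t0,w))
E
python3 - <<'E'
from h import *
go(448,-6.4,100,np.pi/2+.025)
f=grab("top","pics/t2.png"); g=grab("side","pics/s2.png")
print("bayL");handles(f,(242,105,276,185),18)
print("mat top");handles(f,(350,205,400,275),13)
print("mat side");handles(g,(255,155,350,182),13); handles(g,(255,180,350,200),9)
E
```

```text
t6.9 tcp [490.1 -13.7  97.5] jaw -1.627 down [ 0.002  0.    -1.   ] j6 1.21 F [0.2 0.  0.3] T [-0.1  -0.07  0.04] op 48.1
 units [-1.68  0.29  0.1 ] spin units 0.58
bayL
 blob 365 [258.7 132.1] mid [665.  149.7] ang -0.048 L 71 w 26
mat top
 blob 202 [377.6 244.7] mid [426.9 -94.2] ang 0.203 L 53 w 22
mat side
 blob 278 [293.3 165.9] mid [436.1 -90.6] ang 0.276 L 69 w 76
 blob 137 [259.5 175.4] mid [523.2 -68. ] ang -1.323 L 67 w 29
 blob 660 [277.9 190.5] mid [457.5  -6.5] ang -0.084 L 156 w 66
```

Awl A lies in the left bay, measured at (665,150) against a target of (666,150). Next is the pen.

Call:
{"name": "step_arm", "arguments": {"targets": [{"gripper": 48, "tx": -0.84, "ty": 0.15, "tz": 0, "spin": 0.3}, {"gripper": 48, "tx": -0.84, "ty": 0.14, "tz": -0.5, "spin": 0.28}, {"gripper": 48, "tx": 0, "ty": 0, "tz": -1, "spin": 0}, {"gripper": 48, "tx": 0, "ty": 0, "tz": -1, "spin": 0}, {"gripper": 48, "tx": 0, "ty": 0, "tz": -0.7, "spin": 0}, {"gripper": 48, "tx": 0, "ty": 0, "tz": 0, "spin": 0}]}}

```text
t: 7.6
eef_pos: [448.1, -5.6, 15.2]
eef_rot: [-0.706, -0.008, 0.708, -0.009]
wrist_force: [0.4, 0.6, -0.0]
opening: 0.555
```

```bash
python3 - <<'E'
from h import *
go(448,-6.4,4,np.pi/2+.025)
g=grab("side","pics/s2.png")
E
```

```text
t7.6 tcp [448.1  -5.6  15.2] jaw -1.546 down [-0.003 -0.001 -1.   ] j6 1.24 F [ 0.4  0.6 -0. ] T [-0.01  0.06 -0.01] op 48.3
 units [-0.   -0.03 -0.45] spin units 0.00
```

Call:
{"name": "step_arm", "arguments": {"targets": [{"gripper": 48, "tx": 0, "ty": 0, "tz": -0.42, "spin": 0}, {"gripper": 48, "tx": 0, "ty": 0, "tz": 0, "spin": 0}, {"gripper": 5, "tx": 0, "ty": 0, "tz": 0, "spin": 0}, {"gripper": 5, "tx": 0, "ty": 0, "tz": 0, "spin": 0}, {"gripper": 5, "tx": 0, "ty": 0, "tz": 0, "spin": 0}, {"gripper": 5, "tx": 0, "ty": 0, "tz": 0, "spin": 0}, {"gripper": 5, "tx": 0, "ty": 0, "tz": 0, "spin": 0}, {"gripper": 5, "tx": 0, "ty": 0, "tz": 0, "spin": 0}]}}

```text
t: 8.45
eef_pos: [448.7, -5.6, 6.0]
eef_rot: [0.707, 0.009, -0.707, 0.009]
wrist_force: [-0.2, 0.3, 1.2]
opening: 0.22
```

```bash
python3 - <<'E'
from h import *
go(632,43.6,71,np.pi/2-.056)
E
```

```text
t8.4 tcp [448.7  -5.6   6. ] jaw -1.547 down [ 0.  0. -1.] j6 1.24 F [-0.2  0.3  1.2] T [-0.03  0.1  -0.02] op 19.1
 units [7.33 1.97 2.6 ] spin units -0.57
```

Call:
{"name": "step_arm", "arguments": {"targets": [{"gripper": 5, "tx": 0, "ty": 0, "tz": 0.5, "spin": 0}, {"gripper": 5, "tx": 0, "ty": 0, "tz": 1, "spin": 0}, {"gripper": 5, "tx": 0, "ty": 0, "tz": 1, "spin": 0}, {"gripper": 5, "tx": 0.7, "ty": 0.2, "tz": 0.8, "spin": -0.3}, {"gripper": 5, "tx": 1, "ty": 0.3, "tz": 0, "spin": -0.27}, {"gripper": 5, "tx": 1, "ty": 0.3, "tz": 0, "spin": 0}, {"gripper": 5, "tx": 1, "ty": 0.3, "tz": 0, "spin": 0}, {"gripper": 5, "tx": 1, "ty": 0.3, "tz": 0, "spin": 0}, {"gripper": 5, "tx": 1, "ty": 0.3, "tz": 0, "spin": 0}, {"gripper": 5, "tx": 1, "ty": 0.27, "tz": 0, "spin": 0}, {"gripper": 5, "tx": 1, "ty": 0, "tz": -0.35, "spin": 0}, {"gripper": 5, "tx": 0, "ty": 0, "tz": -0.35, "spin": 0}]}}

```text
t: 9.65
eef_pos: [643.8, 43.9, 70.0]
eef_rot: [0.708, -0.02, -0.706, -0.02]
wrist_force: [-0.3, -0.0, -0.6]
opening: 0.219
```

Call:
{"name": "step_arm", "arguments": {"targets": [{"gripper": 5, "tx": 0, "ty": 0, "tz": 0, "spin": 0}, {"gripper": 5, "tx": 0, "ty": 0, "tz": 0, "spin": 0}, {"gripper": 40, "tx": 0, "ty": 0, "tz": 0, "spin": 0}, {"gripper": 40, "tx": 0, "ty": 0, "tz": 0, "spin": 0}, {"gripper": 40, "tx": 0, "ty": 0, "tz": 0, "spin": 0}, {"gripper": 40, "tx": 0, "ty": 0, "tz": 0, "spin": 0}, {"gripper": 48, "tx": 0, "ty": 0, "tz": 0.6, "spin": 0}, {"gripper": 48, "tx": -1, "ty": -0.5, "tz": 0.5, "spin": 0}, {"gripper": 48, "tx": -1, "ty": -0.5, "tz": 0, "spin": 0}, {"gripper": 48, "tx": -1, "ty": -0.5, "tz": 0, "spin": 0}, {"gripper": 48, "tx": -1, "ty": -0.5, "tz": 0, "spin": 0}, {"gripper": 48, "tx": -1, "ty": -0.5, "tz": 0, "spin": 0}]}}

```text
t: 10.85
eef_pos: [534.1, -9.5, 105.0]
eef_rot: [0.723, -0.011, -0.691, -0.023]
wrist_force: [20.5, 28.6, 2.0]
opening: 0.191
```

```bash
python3 - <<'E'
from h import *
go(438,-93,100,np.pi/2+.075)
f=grab("top","pics/t3.png"); g=grab("side","pics/s3.png")
print("bayL");handles(f,(242,105,276,185),18)
print("bayR");handles(f,(305,107,342,185),14)
print("mat top");handles(f,(340,205,400,275),13)
print("mat side");handles(g,(265,155,350,182),13)
E
```

```text
t10.8 tcp [534.1  -9.5 105. ] jaw -1.619 down [ 0.046  0.016 -0.999] j6 1.24 F [20.5 28.6  2. ] T [ 8.7  -6.07  0.86] op 16.7
 units [-3.84 -3.34 -0.2 ] spin units 0.88
bayL
 blob 363 [258.6 132.1] mid [665.  149.7] ang -0.05 L 71 w 26
bayR
 blob 271 [310.7 137.9] mid [655.2  40.1] ang -0.079 L 75 w 19
mat top
 blob 300 [376.3 240.4] mid [434.  -92.4] ang 0.261 L 68 w 37
mat side
 blob 283 [293.5 165.8] mid [436.8 -91. ] ang 0.328 L 70 w 75
 blob 43 [346.7 176.6] mid [324.6 -40.7] ang 1.306 L 30 w 13
```

There's an unexpected 35 N force and the opening shows 17 mm, so I'm looking before moving further.

```bash
python3 - <<'E'
from h import *
a=cv2.imread("pics/t3.png");b=cv2.imread("pics/s3.png")
cv2.imwrite("pics/v4.png",cv2.resize(np.hstack([a[60:340,180:460],b[60:340,100:380]]),(800,400),interpolation=cv2.INTER_CUBIC))
go()
E
```

```text
t10.9 tcp [520.6 -15.6 102.2] jaw -1.623 down [ 0.015  0.005 -1.   ] j6 1.24 F [-0.6 -0.5 -0.9] T [-0.14  0.23  0.02] op 22.1
```

View pics/v4.png

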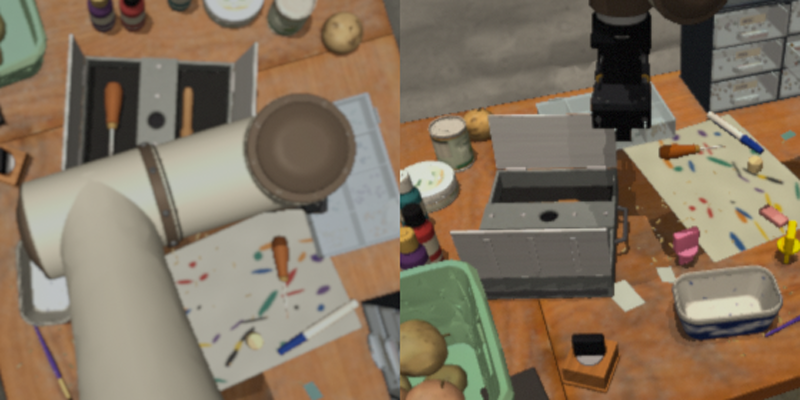

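A finger caught the near edge of the right cover on the way out. It's free now (force about 0) and both tools lie in their bays; I'll leave the case straight along −x from now on. Before the last awl, I'll check clearance to the drawer cabinet.

```bash
python3 - <<'E'
from h import *
f=grab("top"); g=grab("side")
for z in (0,80,150,200): print(z,ray(f,[(622/1.4286,388/1.4286),(790/1.4286,364/1.4286),(680/1.4286,376/1.4286)],z)[:,:2].round(0).tolist(), ray(g,[(425/1.4286,66/1.4286),(442/1.4286,192/1.4286),(457/1.4286,96/1.4286)],z)[:,:2].round(0).tolist())
go(437.5,-92.7,100,np.pi/2+.075)
E
```

```text
0 [[371.0, -215.0], [403.0, -461.0], [387.0, -300.0]] [[356.0, -799.0], [385.0, -237.0], [302.0, -626.0]]
80 [[376.0, -188.0], [405.0, -413.0], [391.0, -266.0]] [[378.0, -607.0], [403.0, -115.0], [330.0, -455.0]]
150 [[381.0, -164.0], [407.0, -370.0], [394.0, -236.0]] [[397.0, -439.0], [418.0, -8.0], [355.0, -306.0]]
200 [[384.0, -147.0], [409.0, -340.0], [397.0, -214.0]] [[410.0, -319.0], [430.0, 69.0], [372.0, -199.0]]
t11.1 tcp [516.2 -18.3  99.3] jaw -1.625 down [ 0.001  0.001 -1.   ] j6 1.24 F [-0.2 -0.1 -0.5] T [-0.05  0.04 -0.02] op 33.9
 units [-3.15 -2.98  0.03] spin units 0.93
```

Call:
{"name": "step_arm", "arguments": {"targets": [{"gripper": 55, "tx": -1, "ty": 0, "tz": 0, "spin": 0.3}, {"gripper": 55, "tx": -1, "ty": -1, "tz": 0, "spin": 0.3}, {"gripper": 55, "tx": -1, "ty": -1, "tz": 0, "spin": 0.33}, {"gripper": 55, "tx": -0.15, "ty": -1, "tz": 0, "spin": 0}, {"gripper": 55, "tx": 0, "ty": 0, "tz": -1, "spin": 0}, {"gripper": 55, "tx": 0, "ty": 0, "tz": -1, "spin": 0}, {"gripper": 55, "tx": 0, "ty": 0, "tz": -1, "spin": 0}, {"gripper": 55, "tx": 0, "ty": 0, "tz": 0, "spin": 0}, {"gripper": 55, "tx": 0, "ty": 0, "tz": 0, "spin": 0}]}}

```text
t: 11.95
eef_pos: [436.9, -94.3, 23.1]
eef_rot: [-0.706, -0.026, 0.707, -0.027]
wrist_force: [0.4, -1.3, 0.6]
opening: 0.635
```

```bash
python3 - <<'E'
from h import *
go(437.5,-92.7,5,np.pi/2+.075)
g=grab("side"); handles(g,(265,155,350,182),13)
E
```

```text
t11.9 tcp [436.9 -94.3  23.1] jaw -1.496 down [-0.002 -0.001 -1.   ] j6 1.49 F [ 0.4 -1.3  0.6] T [-0.05 -0.05  0.04] op 55.2
 units [ 0.02  0.06 -0.72] spin units 0.00
 blob 145 [286.9 167. ] mid [456.7 -85.5] ang 1.561 L 74 w 26
 blob 57 [346.8 175.2] mid [323.9 -44.3] ang 1.346 L 38 w 12
 blob 45 [306.3 164.5] mid [411.1 -93. ] ang -1.304 L 28 w 19
```

Call:
{"name": "step_arm", "arguments": {"targets": [{"gripper": 55, "tx": 0, "ty": 0.05, "tz": -0.7, "spin": 0}, {"gripper": 55, "tx": 0, "ty": 0, "tz": 0, "spin": 0}, {"gripper": 5, "tx": 0, "ty": 0, "tz": 0, "spin": 0}, {"gripper": 5, "tx": 0, "ty": 0, "tz": 0, "spin": 0}, {"gripper": 5, "tx": 0, "ty": 0, "tz": 0, "spin": 0}, {"gripper": 5, "tx": 0, "ty": 0, "tz": 0, "spin": 0}, {"gripper": 5, "tx": 0, "ty": 0, "tz": 0, "spin": 0}, {"gripper": 5, "tx": 0, "ty": 0, "tz": 0, "spin": 0}]}}

```text
t: 12.8
eef_pos: [437.6, -92.6, 6.2]
eef_rot: [0.707, 0.026, -0.706, 0.026]
wrist_force: [-0.2, 1.5, 3.8]
opening: 0.303
```

```bash
python3 - <<'E'
from h import *
go(658,9,71,np.pi/2-.056)
E
```

```text
t12.8 tcp [437.6 -92.6   6.2] jaw -1.496 down [ 0.001 -0.    -1.   ] j6 1.49 F [-0.2  1.5  3.8] T [0.07 0.2  0.02] op 26.3
 units [8.82 4.06 2.59] spin units -0.94
```

Call:
{"name": "step_arm", "arguments": {"targets": [{"gripper": 5, "tx": 0, "ty": 0, "tz": 0.5, "spin": 0}, {"gripper": 5, "tx": 0, "ty": 0, "tz": 1, "spin": 0}, {"gripper": 5, "tx": 0, "ty": 0, "tz": 1, "spin": 0}, {"gripper": 5, "tx": 0, "ty": 0.5, "tz": 1, "spin": -0.3}, {"gripper": 5, "tx": 0, "ty": 0.6, "tz": 1, "spin": -0.3}, {"gripper": 5, "tx": 0.7, "ty": 0.5, "tz": 1, "spin": -0.34}, {"gripper": 5, "tx": 1, "ty": 0.5, "tz": 0.5, "spin": 0}, {"gripper": 5, "tx": 1, "ty": 0.5, "tz": 0, "spin": 0}, {"gripper": 5, "tx": 1, "ty": 0.5, "tz": 0, "spin": 0}, {"gripper": 5, "tx": 1, "ty": 0.5, "tz": 0, "spin": 0}, {"gripper": 5, "tx": 1, "ty": 0.5, "tz": 0, "spin": 0}, {"gripper": 5, "tx": 1, "ty": 0.1, "tz": 0, "spin": 0}]}}

```text
t: 14.0
eef_pos: [605.5, 13.5, 155.2]
eef_rot: [-0.706, 0.02, 0.707, 0.02]
wrist_force: [0.9, -0.1, -0.3]
opening: 0.3
```

Call:
{"name": "step_arm", "arguments": {"targets": [{"gripper": 5, "tx": 1, "ty": 0, "tz": 0, "spin": 0}, {"gripper": 5, "tx": 1, "ty": 0, "tz": 0, "spin": 0}, {"gripper": 5, "tx": 0, "ty": 0, "tz": 0, "spin": 0}]}}

```text
t: 14.3
eef_pos: [656.9, 12.4, 154.3]
eef_rot: [-0.707, 0.02, 0.707, 0.02]
wrist_force: [-1.0, -0.3, -1.1]
opening: 0.296
```

```bash
python3 - <<'E'
from h import *
go(658,12,71,np.pi/2-.056)
E
```

```text
t14.3 tcp [656.9  12.4 154.3] jaw -1.628 down [-0. -0. -1.] j6 1.25 F [-1.  -0.3 -1.1] T [-0.07  0.11 -0.03] op 25.8
 units [ 0.05 -0.02 -3.33] spin units 0.01
```

Call:
{"name": "step_arm", "arguments": {"targets": [{"gripper": 5, "tx": 0, "ty": 0, "tz": -0.8, "spin": 0}, {"gripper": 5, "tx": 0, "ty": 0, "tz": -0.8, "spin": 0}, {"gripper": 5, "tx": 0, "ty": 0, "tz": -0.8, "spin": 0}, {"gripper": 5, "tx": 0, "ty": 0, "tz": -0.5, "spin": 0}, {"gripper": 5, "tx": 0, "ty": 0, "tz": -0.4, "spin": 0}, {"gripper": 5, "tx": 0, "ty": 0, "tz": 0, "spin": 0}]}}

```text
t: 14.9
eef_pos: [653.7, 12.2, 71.9]
eef_rot: [-0.706, 0.02, 0.708, 0.02]
wrist_force: [-0.4, -0.4, -0.6]
opening: 0.303
```

Call:
{"name": "step_arm", "arguments": {"targets": [{"gripper": 37, "tx": 0, "ty": 0, "tz": 0, "spin": 0}, {"gripper": 37, "tx": 0, "ty": 0, "tz": 0, "spin": 0}, {"gripper": 37, "tx": 0, "ty": 0, "tz": 0, "spin": 0}, {"gripper": 37, "tx": 0, "ty": 0, "tz": 0, "spin": 0}, {"gripper": 37, "tx": 0, "ty": 0.2, "tz": 0.5, "spin": 0}, {"gripper": 37, "tx": 0, "ty": 0.3, "tz": 1, "spin": 0}, {"gripper": 37, "tx": 0, "ty": 0, "tz": 1, "spin": 0}, {"gripper": 0, "tx": 0, "ty": 0, "tz": 1, "spin": 0}, {"gripper": 0, "tx": 0, "ty": 0, "tz": 0.5, "spin": 0}, {"gripper": 0, "tx": -1, "ty": 0, "tz": 0, "spin": 0}, {"gripper": 0, "tx": -1, "ty": 0, "tz": 0, "spin": 0}, {"gripper": 0, "tx": -1, "ty": 0, "tz": 0, "spin": 0}]}}

```text
t: 16.1
eef_pos: [578.7, 24.9, 173.3]
eef_rot: [-0.707, 0.02, 0.707, 0.02]
wrist_force: [0.1, -0.1, 0.1]
opening: 0.064
```

Call:
{"name": "step_arm", "arguments": {"targets": [{"gripper": 0, "tx": -1, "ty": 0, "tz": 0, "spin": 0}, {"gripper": 0, "tx": -1, "ty": 0, "tz": 0, "spin": 0}, {"gripper": 0, "tx": -1, "ty": 0, "tz": 0, "spin": 0}, {"gripper": 0, "tx": -1, "ty": 0, "tz": 0, "spin": 0}, {"gripper": 0, "tx": -1, "ty": 0, "tz": 0, "spin": 0}]}}

```text
t: 16.6
eef_pos: [453.7, 24.9, 173.5]
eef_rot: [0.707, -0.02, -0.707, -0.02]
wrist_force: [-0.8, 0.8, -0.4]
opening: 0.005
```

```bash
python3 - <<'E'
from h import *
go(450,0,150,0)
f=grab("top","pics/t4.png"); g=grab("side","pics/s4.png")
print("bayL");handles(f,(242,105,276,185),18)
print("bayR");handles(f,(305,107,342,185),14)
a=cv2.imread("pics/t4.png");b=cv2.imread("pics/s4.png")
cv2.imwrite("pics/v5.png",cv2.resize(np.hstack([a[60:260,190:390],b[100:300,100:300]]),(800,400),interpolation=cv2.INTER_CUBIC))
E
```

```text
t16.6 tcp [453.7  24.9 173.5] jaw -1.628 down [ 0.  0. -1.] j6 1.10 F [-0.8  0.8 -0.4] T [-0.02 -0.05  0.07] op 0.4
 units [-0.15 -1.   -0.94] spin units -10.84
bayL
 blob 365 [258.7 132.1] mid [665.  149.7] ang -0.052 L 71 w 26
bayR
 blob 450 [310.5 148.4] mid [628.   41.3] ang -0.051 L 126 w 22
 blob 384 [324.1 133.7] mid [661.5  11.8] ang -0.057 L 71 w 28
```

View pics/v5.png

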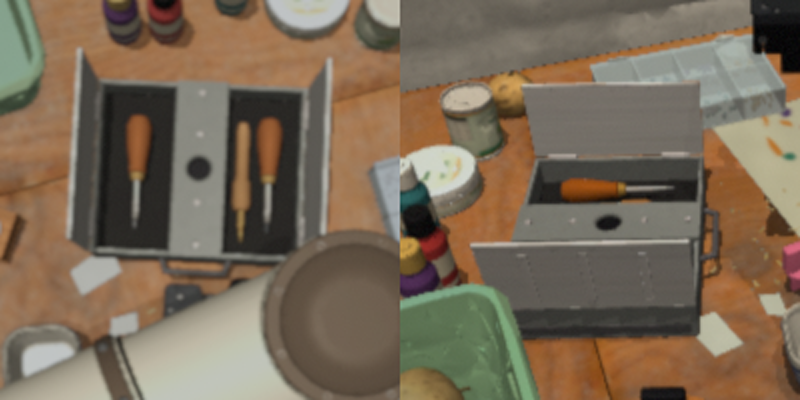

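All three tools lie in the bays: the awl in the left one at (665,150), the pen (628,41) and second awl (661,12) in the right. Covers next. I'll go outside the left cover with the fingers closed and the jaw along the case's x.

Call:
{"name": "step_arm", "arguments": {"targets": [{"gripper": 0, "tx": 0.5, "ty": 0.73, "tz": 0, "spin": -0.937}, {"gripper": 0, "tx": 0.5, "ty": 0.74, "tz": 0, "spin": -0.937}, {"gripper": 0, "tx": 0.5, "ty": 0.74, "tz": 0, "spin": -0.937}, {"gripper": 0, "tx": 0.5, "ty": 0.74, "tz": 0, "spin": -0.937}, {"gripper": 0, "tx": 0.5, "ty": 0.74, "tz": 0, "spin": -0.937}, {"gripper": 0, "tx": 0.5, "ty": 0.74, "tz": 0, "spin": -0.937}, {"gripper": 0, "tx": 0.5, "ty": 0.74, "tz": 0, "spin": -0.937}, {"gripper": 0, "tx": 0.5, "ty": 0.74, "tz": 0, "spin": -0.937}, {"gripper": 0, "tx": 0.5, "ty": 0.74, "tz": 0, "spin": -0.937}, {"gripper": 0, "tx": 0.5, "ty": 0.74, "tz": 0, "spin": -0.937}, {"gripper": 0, "tx": 0.5, "ty": 0.74, "tz": 0, "spin": -0.937}, {"gripper": 0, "tx": 0.49, "ty": 0.73, "tz": 0, "spin": -0.937}]}}

```text
t: 17.9
eef_pos: [605.6, 247.4, 173.1]
eef_rot: [-0.484, 0.515, 0.484, 0.515]
wrist_force: [1.0, 0.1, -0.5]
opening: 0.007
```

Call:
{"name": "step_arm", "arguments": {"targets": [{"gripper": 0, "tx": 0, "ty": 0, "tz": 0, "spin": 0}, {"gripper": 0, "tx": 0, "ty": 0, "tz": -0.8, "spin": 0}, {"gripper": 0, "tx": 0, "ty": 0, "tz": -0.9, "spin": 0}, {"gripper": 0, "tx": 0, "ty": 0, "tz": -0.9, "spin": 0}, {"gripper": 0, "tx": 0, "ty": 0, "tz": 0, "spin": 0}]}}

```text
t: 18.4
eef_pos: [602.4, 244.8, 104.6]
eef_rot: [-0.485, 0.516, 0.487, 0.511]
wrist_force: [0.3, 0.0, -0.9]
opening: 0.007
```

```bash
python3 - <<'E'
from h import *
go(603.4,246.5,109,-.056)
E
```

```text
t18.4 tcp [602.4 244.8 104.6] jaw 3.086 down [-0.007 -0.004 -1.   ] j6 -0.69 F [ 0.3  0.  -0.9] T [ 0.02 -0.07 -0.06] op 0.6
 units [0.04 0.07 0.17] spin units -0.00
```

Call:
{"name": "step_arm", "arguments": {"targets": [{"gripper": 0, "tx": -0.03, "ty": -0.5, "tz": 0.1, "spin": 0}, {"gripper": 0, "tx": -0.03, "ty": -0.5, "tz": 0.1, "spin": 0}, {"gripper": 0, "tx": -0.02, "ty": -0.32, "tz": 0.04, "spin": 0}, {"gripper": 0, "tx": -0.02, "ty": -0.32, "tz": 0.04, "spin": 0}, {"gripper": 0, "tx": -0.02, "ty": -0.4, "tz": -0.06, "spin": 0}, {"gripper": 0, "tx": -0.02, "ty": -0.38, "tz": -0.06, "spin": 0}, {"gripper": 0, "tx": -0.02, "ty": -0.35, "tz": -0.16, "spin": 0}, {"gripper": 0, "tx": -0.02, "ty": -0.35, "tz": -0.18, "spin": 0}, {"gripper": 0, "tx": -0.02, "ty": -0.28, "tz": -0.26, "spin": 0}, {"gripper": 0, "tx": -0.02, "ty": -0.28, "tz": -0.28, "spin": 0}]}}

```text
t: 19.4
eef_pos: [599.4, 153.5, 90.0]
eef_rot: [-0.486, 0.514, 0.486, 0.514]
wrist_force: [1.1, 0.3, 2.5]
opening: 0.004
```

```bash
python3 - <<'E'
from h import *
c,s=np.cos(-.056),np.sin(-.056)
go(634.5-c*40-s*65,87.5-s*40+c*65,86,-.056)
E
```

```text
t19.4 tcp [599.4 153.5  90. ] jaw 3.086 down [ 0.001 -0.    -1.   ] j6 -0.57 F [1.1 0.3 2.5] T [ 0.26 -0.54  0.04] op 0.3
 units [-0.05  0.04 -0.16] spin units -0.00
```

Call:
{"name": "step_arm", "arguments": {"targets": [{"gripper": 0, "tx": 0, "ty": -0.15, "tz": -0.4, "spin": 0}, {"gripper": 0, "tx": 0, "ty": -0.15, "tz": -0.4, "spin": 0}, {"gripper": 0, "tx": 0, "ty": -0.08, "tz": -0.4, "spin": 0}, {"gripper": 0, "tx": 0, "ty": 0, "tz": -0.25, "spin": 0}, {"gripper": 0, "tx": 0, "ty": 0, "tz": 0, "spin": 0}, {"gripper": 0, "tx": 0, "ty": 0, "tz": 0, "spin": 0}]}}

```text
t: 20.0
eef_pos: [599.1, 145.0, 53.7]
eef_rot: [-0.486, 0.514, 0.486, 0.514]
wrist_force: [0.3, -0.4, -0.7]
opening: 0.006
```

```bash
python3 - <<'E'
from h import *
go()
E
```

```text
t20.0 tcp [599.1 145.   53.7] jaw 3.086 down [-0. -0. -1.] j6 -0.56 F [ 0.3 -0.4 -0.7] T [ 0.05 -0.04  0.02] op 0.5
```

The left cover looks shut (no force at z 54). Next is the right cover, mirrored.

Call:
{"name": "step_arm", "arguments": {"targets": [{"gripper": 0, "tx": 0, "ty": 0, "tz": 1, "spin": 0}, {"gripper": 0, "tx": 0, "ty": 0, "tz": 1, "spin": 0}, {"gripper": 0, "tx": 0, "ty": 0, "tz": 1, "spin": 0}, {"gripper": 0, "tx": 0, "ty": -0.5, "tz": 1, "spin": 0}, {"gripper": 0, "tx": 0, "ty": -1, "tz": 0.8, "spin": 0}, {"gripper": 0, "tx": -0.1, "ty": -1, "tz": 0, "spin": 0}, {"gripper": 0, "tx": -0.1, "ty": -1, "tz": 0, "spin": 0}, {"gripper": 0, "tx": -0.1, "ty": -1, "tz": 0, "spin": 0}, {"gripper": 0, "tx": -0.1, "ty": -1, "tz": 0, "spin": 0}, {"gripper": 0, "tx": -0.1, "ty": -1, "tz": 0, "spin": 0}, {"gripper": 0, "tx": 0, "ty": -1, "tz": 0, "spin": 0}, {"gripper": 0, "tx": 0, "ty": -1, "tz": 0, "spin": 0}]}}

```text
t: 21.2
eef_pos: [586.7, -68.4, 174.9]
eef_rot: [-0.486, 0.513, 0.486, 0.514]
wrist_force: [0.5, -0.3, -0.3]
opening: 0.007
```

Call:
{"name": "step_arm", "arguments": {"targets": [{"gripper": 0, "tx": 0, "ty": 0, "tz": 0, "spin": 0}, {"gripper": 0, "tx": 0, "ty": 0, "tz": -0.9, "spin": 0}, {"gripper": 0, "tx": 0, "ty": 0, "tz": -0.9, "spin": 0}, {"gripper": 0, "tx": 0, "ty": 0, "tz": -0.8, "spin": 0}, {"gripper": 0, "tx": 0, "ty": 0, "tz": 0, "spin": 0}]}}

```text
t: 21.7
eef_pos: [584.7, -66.9, 106.6]
eef_rot: [-0.484, 0.515, 0.487, 0.512]
wrist_force: [-1.1, 0.2, 0.1]
opening: -0.0
```

```bash
python3 - <<'E'
from h import *
go(585.8,-67,109,-.056)
g=grab("side","pics/s5.png")
cv2.imwrite("pics/v6.png",cv2.resize(cv2.imread("pics/s5.png")[60:340,100:400],(600,560),interpolation=cv2.INTER_CUBIC))
E
```

```text
t21.7 tcp [584.7 -66.9 106.6] jaw 3.086 down [-0.006 -0.    -1.   ] j6 -0.22 F [-1.1  0.2  0.1] T [ 0.08  0.02 -0.03] op -0.0
 units [ 0.04 -0.    0.1 ] spin units -0.00
```

View pics/v6.png

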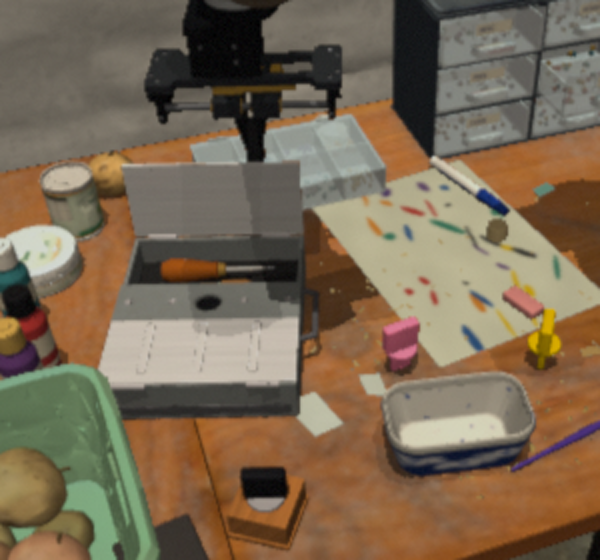

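The left cover is flat and shut, and the finger stands outside the right cover (10 pictures so far). Pushing it in.

Call:
{"name": "step_arm", "arguments": {"targets": [{"gripper": 0, "tx": 0.03, "ty": 0.5, "tz": 0.05, "spin": 0}, {"gripper": 0, "tx": 0.03, "ty": 0.5, "tz": 0.05, "spin": 0}, {"gripper": 0, "tx": 0.02, "ty": 0.32, "tz": 0.04, "spin": 0}, {"gripper": 0, "tx": 0.02, "ty": 0.32, "tz": 0.04, "spin": 0}, {"gripper": 0, "tx": 0.02, "ty": 0.4, "tz": -0.06, "spin": 0}, {"gripper": 0, "tx": 0.02, "ty": 0.38, "tz": -0.06, "spin": 0}, {"gripper": 0, "tx": 0.02, "ty": 0.35, "tz": -0.16, "spin": 0}, {"gripper": 0, "tx": 0.02, "ty": 0.35, "tz": -0.18, "spin": 0}, {"gripper": 0, "tx": 0.02, "ty": 0.28, "tz": -0.26, "spin": 0}, {"gripper": 0, "tx": 0.02, "ty": 0.28, "tz": -0.28, "spin": 0}, {"gripper": 0, "tx": 0, "ty": 0, "tz": 0, "spin": 0}]}}

```text
t: 22.85
eef_pos: [591.3, 25.3, 86.9]
eef_rot: [-0.485, 0.514, 0.487, 0.513]
wrist_force: [0.1, -1.2, 1.7]
opening: 0.003
```

Call:
{"name": "step_arm", "arguments": {"targets": [{"gripper": 0, "tx": 0, "ty": 0.15, "tz": -0.4, "spin": 0}, {"gripper": 0, "tx": 0, "ty": 0.15, "tz": -0.4, "spin": 0}, {"gripper": 0, "tx": 0, "ty": 0.08, "tz": -0.4, "spin": 0}, {"gripper": 0, "tx": 0, "ty": 0, "tz": -0.2, "spin": 0}, {"gripper": 0, "tx": 0, "ty": 0, "tz": 0, "spin": 0}, {"gripper": 0, "tx": 0, "ty": 0, "tz": 0, "spin": 0}]}}

```text
t: 23.45
eef_pos: [592.0, 33.7, 53.3]
eef_rot: [-0.486, 0.514, 0.486, 0.514]
wrist_force: [-1.0, 0.1, 0.3]
opening: 0.007
```

Call:
{"name": "step_arm", "arguments": {"targets": [{"gripper": 0, "tx": 0, "ty": 0, "tz": 1, "spin": 0}, {"gripper": 0, "tx": 0, "ty": 0, "tz": 1, "spin": 0}, {"gripper": 0, "tx": 0, "ty": 0, "tz": 1, "spin": 0}, {"gripper": 0, "tx": -1, "ty": 0, "tz": 1, "spin": 0}, {"gripper": 0, "tx": -1, "ty": 0, "tz": 0, "spin": 0}, {"gripper": 0, "tx": -1, "ty": 0, "tz": 0, "spin": 0}, {"gripper": 0, "tx": -1, "ty": 0, "tz": 0, "spin": 0}, {"gripper": 60, "tx": -1, "ty": 0, "tz": 0, "spin": 0}, {"gripper": 60, "tx": -1, "ty": 0, "tz": 0, "spin": 0}, {"gripper": 60, "tx": -1, "ty": 0, "tz": 0, "spin": 0}]}}

```text
t: 24.45
eef_pos: [416.3, 33.7, 154.1]
eef_rot: [-0.486, 0.513, 0.486, 0.514]
wrist_force: [0.1, 1.0, 0.2]
opening: 0.2
```

```bash
python3 - <<'E'
from h import *
go(578,302,110,np.pi/2)
f=grab("top","pics/t6.png");g=grab("side","pics/s6.png")
a=cv2.imread("pics/t6.png");b=cv2.imread("pics/s6.png")
cv2.imwrite("pics/v7.png",np.hstack([cv2.resize(a[100:250,160:310],(400,400),interpolation=cv2.INTER_CUBIC),cv2.resize(b[170:320,150:300],(400,400),interpolation=cv2.INTER_CUBIC)]))
for n,h in(("t",f),("s",g)):
    V=cv2.cvtColor(h["image"],cv2.COLOR_RGB2HSV)[:,:,2]
    if n=="t":
        for a,c,p in blobs((V<45).astype(np.uint8),(277,130,303,158),15)[:2]: print("hole",a,c,ray(h,c,50).round(1),ray(h,c,40).round(1),p.min(0),p.max(0))
        for a,c,p in blobs((V<50).astype(np.uint8),(165,155,205,195),15)[:2]: print("key",a,c,p.min(0),p.max(0))
    else:
        for a,c,p in blobs((V<45).astype(np.uint8),(190,203,220,220),15)[:2]: print("hole",a,c,ray(h,c,50).round(1),ray(h,c,40).round(1),p.min(0),p.max(0))
E
```

```text
t24.4 tcp [416.3  33.7 154.1] jaw 3.085 down [ 0.001  0.001 -1.   ] j6 -0.53 F [0.1 1.  0.2] T [ 0.14 -0.03 -0.01] op 17.4
 units [ 6.47 10.73 -1.76] spin units -10.85
hole 64 [288.875    143.734375] [[634.6  86.9  50. ]] [[636.8  86.8  40. ]] [285 140] [293 148]
key 104 [180.77884615 172.11538462] [178 164] [184 181]
hole 56 [203.75       211.17857143] [[635.3  90.   50. ]] [[637.1  78.9  40. ]] [199 208] [209 214]
```

View pics/v7.png

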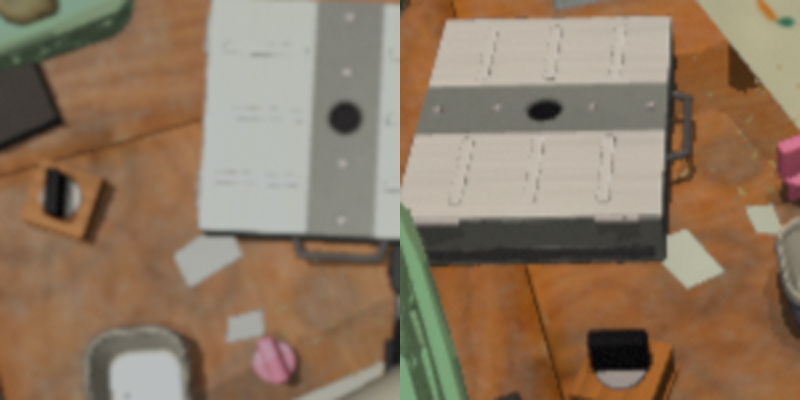

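```bash
python3 - <<'E'
from h import *
f=grab("top");g=grab("side")
V=cv2.cvtColor(g["image"],cv2.COLOR_RGB2GRAY); T=cv2.cvtColor(f["image"],cv2.COLOR_RGB2GRAY)
print(T[160:186,174:192]); print(V[290:314,217:248:1])
def pr(x,y,a):
    R=np.array([[np.cos(a),-np.sin(a)],[np.sin(a),np.cos(a)]])
    P=np.array([list(R@[dx,dy]+[x,y])+[z] for z in(34,64) for dx in(-18,18) for dy in(-6,6)])
    for h in(f,g):
        q=proj(h,P); print(q.min(0).round(1),q.max(0).round(1),end=" ")
    print()
pr(578,302,0); pr(578,302,.1)
E
```

```text
[[109 113 116 115 110 101  94  94  98  98  99 102 104 105 107 109 111 110]
 [105 114 119 116 113 107 104 105 108 109 108 106 105 106 107 110 112 112]
 [104 112 113 106  99  96  95  99 108 112 113 109 108 106 107 109 112 110]
 [111 114 106  86  69  65  67  75  91 104 109 110 109 109 108 109 110 109]
 [120 117 102  70  45  40  41  45  59  78  89 100 104 109 112 114 113 110]
 [123 121 104  68  38  35  35  30  32  45  63  79  92 102 111 114 114 113]
 [125 122 103  67  39  35  36  28  16  19  36  57  75  90 104 112 114 114]
 [123 117  97  61  36  36  35  28  14   9  29  52  70  82  98 109 113 114]
 [119 112  89  57  37  37  36  27  17  16  33  60  81  98 108 112 115 115]
 [118 112  90  57  38  38  36  25  14  14  36  64  95 120 129 121 117 118]
 [121 117  96  63  40  39  37  28  13  15  36  65 100 132 145 135 122 121]
 [127 122  99  62  39  39  35  26  14  15  38  68 102 138 156 148 127 121]
 [133 129 102  62  40  39  36  24   8  21  43  71 104 140 162 155 129 122]
 [136 133 105  62  40  39  35  25  11  21  47  74 107 141 163 156 128 120]
 [137 134 103  60  41  40  34  23  12  20  48  80 
[... 3360 characters left out ...]
122 122 121 122
  122 123 123 123 123 120 106  75  95 110 113 113 111]
 [102 106 102  95  94  91  93 123 132 134 142 144 144 145 145 144 144 145
  143 144 144 145 143 134 105  98 110 114 113 113 102]
 [104 105 101  99 101 103 100 120 136 143 144 144 144 144 145 144 144 145
  145 145 145 144 136 110  85 104 113 114 114 111  90]
 [104 102 100 100 103 106 103 101 120 137 142 143 143 143 144 143 144 143
  144 142 143 136 110  91  97 111 113 114 113 110  78]
 [105 101  99 101 103 107 109 104 104 118 132 139 143 144 144 144 142 143
  141 137 130 110  91  99 110 113 113 112 113 101  65]]
[178.1 162.9] [187.4 183. ] [221.1 288.4] [245.1 307.3] 
[177.2 162.6] [188.2 183.2] [220.9 287.5] [245.4 308.1]
```

```bash
python3 - <<'E'
from h import *
f=grab("top");g=grab("side")
print(ray(f,[(178.9,171.7)],64),ray(g,[(231.2,296.3)],64))
print("ang side", ray(g,[(220.3,293.2),(241.8,292.9)],64).round(1), ray(f,[(176.6,163.5),(176.2,178)],64).round(1))
print("side hole-case angle", ray(g,[(203.75,211.2)],50))
go(578,302,110,np.pi/2)
E
```

```text
[[578.39866768 306.39296445  64.        ]] [[580.11166657 309.85060564  64.        ]]
ang side [[597.4 302.3  64. ]
 [563.3 304.7  64. ]] [[594.9 311.   64. ]
 [565.9 311.7  64. ]]
side hole-case angle [[635.32805381  90.03850964  50.        ]]
t24.8 tcp [418.2  34.1 154.1] jaw 3.086 down [ 0.002  0.001 -1.   ] j6 -0.53 F [ 1.   0.7 -0.6] T [ 0.02 -0.07 -0.  ] op 40.6
 units [ 6.39 10.71 -1.76] spin units -10.85
```

Both covers are shut. The key is at about (578.6, 307), angle about -0.045; both cameras agree on the key-to-hole offset of (-56, 220). Going over the key, turning the way that leaves j6 room for the clockwise turn.

Call:
{"name": "step_arm", "arguments": {"targets": [{"gripper": 45, "tx": 0.535, "ty": 0.91, "tz": 0, "spin": 0.942}, {"gripper": 45, "tx": 0.535, "ty": 0.91, "tz": 0, "spin": 0.942}, {"gripper": 45, "tx": 0.535, "ty": 0.91, "tz": 0, "spin": 0.942}, {"gripper": 45, "tx": 0.535, "ty": 0.91, "tz": 0, "spin": 0.942}, {"gripper": 45, "tx": 0.535, "ty": 0.91, "tz": 0, "spin": 0.942}, {"gripper": 45, "tx": 0.535, "ty": 0.91, "tz": 0, "spin": 0.942}, {"gripper": 45, "tx": 0.535, "ty": 0.91, "tz": 0, "spin": 0.942}, {"gripper": 45, "tx": 0.535, "ty": 0.91, "tz": 0, "spin": 0.942}, {"gripper": 45, "tx": 0.535, "ty": 0.91, "tz": 0, "spin": 0.942}, {"gripper": 45, "tx": 0.535, "ty": 0.91, "tz": 0, "spin": 0.942}, {"gripper": 45, "tx": 0.535, "ty": 0.91, "tz": 0, "spin": 0.942}, {"gripper": 45, "tx": 0.535, "ty": 0.91, "tz": 0, "spin": 0.942}]}}

```text
t: 25.95
eef_pos: [579.0, 307.9, 152.7]
eef_rot: [-0.707, 0.016, 0.707, 0.015]
wrist_force: [0.1, -0.3, -0.0]
opening: 0.515
```

Call:
{"name": "step_arm", "arguments": {"targets": [{"gripper": 45, "tx": 0, "ty": 0, "tz": 0, "spin": 0}, {"gripper": 45, "tx": 0, "ty": 0, "tz": -1, "spin": 0}, {"gripper": 45, "tx": 0, "ty": 0, "tz": -1, "spin": 0}, {"gripper": 45, "tx": 0, "ty": 0, "tz": 0, "spin": 0}, {"gripper": 45, "tx": 0, "ty": 0, "tz": 0, "spin": 0}]}}

```text
t: 26.45
eef_pos: [578.0, 306.4, 103.4]
eef_rot: [-0.707, 0.018, 0.707, 0.017]
wrist_force: [-0.1, 0.2, -0.0]
opening: 0.518
```

```bash
python3 - <<'E'
from h import *
go(578.6,307,41,np.pi/2-.045)
g=grab("side","pics/s7.png")
cv2.imwrite("pics/v8.png",cv2.resize(cv2.imread("pics/s7.png")[190:340,160:310],(600,600),interpolation=cv2.INTER_CUBIC))
E
```

```text
t26.4 tcp [578.  306.4 103.4] jaw -1.620 down [-0.    -0.001 -1.   ] j6 0.79 F [-0.1  0.2 -0. ] T [-0.01 -0.01 -0.05] op 45.0
 units [ 0.02  0.02 -2.5 ] spin units 0.03
```

View pics/v8.png

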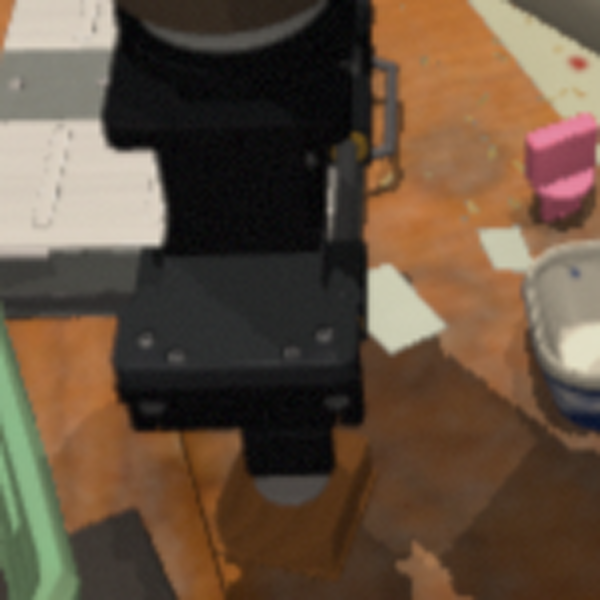

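The fingers straddle the key (collar visible at (292,490)). I'll go down and grip.

Call:
{"name": "step_arm", "arguments": {"targets": [{"gripper": 45, "tx": 0, "ty": 0, "tz": -0.8, "spin": 0}, {"gripper": 45, "tx": 0, "ty": 0, "tz": -0.8, "spin": 0}, {"gripper": 45, "tx": 0, "ty": 0, "tz": -0.5, "spin": 0}, {"gripper": 45, "tx": 0, "ty": 0, "tz": -0.4, "spin": 0}, {"gripper": 45, "tx": 0, "ty": 0, "tz": 0, "spin": 0}, {"gripper": 0, "tx": 0, "ty": 0, "tz": 0, "spin": 0}, {"gripper": 0, "tx": 0, "ty": 0, "tz": 0, "spin": 0}, {"gripper": 0, "tx": 0, "ty": 0, "tz": 0, "spin": 0}, {"gripper": 0, "tx": 0, "ty": 0, "tz": 0, "spin": 0}, {"gripper": 0, "tx": 0, "ty": 0, "tz": 0, "spin": 0}, {"gripper": 0, "tx": 0, "ty": 0, "tz": 0, "spin": 0}, {"gripper": 0, "tx": 0, "ty": 0, "tz": 0, "spin": 0}], "squeeze": 25}}

```text
t: 27.7
eef_pos: [577.7, 307.0, 41.4]
eef_rot: [0.707, -0.017, -0.707, -0.017]
wrist_force: [-0.8, -0.4, 1.0]
opening: 0.133
```

```bash
python3 - <<'E'
from h import *
go(634.6,87.3,130,np.pi/2-.056)
E
```

```text
t27.7 tcp [577.7 307.   41.4] jaw -1.619 down [ 0.  0. -1.] j6 0.79 F [-0.8 -0.4  1. ] T [-0.03  0.13  0.01] op 11.6
 units [ 2.28 -8.79  3.54] spin units -0.05
```

Call:
{"name": "step_arm", "arguments": {"targets": [{"gripper": 0, "tx": 0, "ty": 0, "tz": 0.4, "spin": 0}, {"gripper": 0, "tx": 0, "ty": 0, "tz": 0.8, "spin": 0}, {"gripper": 0, "tx": 0, "ty": 0, "tz": 0.8, "spin": 0}, {"gripper": 0, "tx": 0, "ty": 0, "tz": 0.8, "spin": 0}, {"gripper": 0, "tx": 0.2, "ty": -0.8, "tz": 0.7, "spin": -0.05}, {"gripper": 0, "tx": 0.26, "ty": -1, "tz": 0, "spin": 0}, {"gripper": 0, "tx": 0.26, "ty": -1, "tz": 0, "spin": 0}, {"gripper": 0, "tx": 0.26, "ty": -1, "tz": 0, "spin": 0}, {"gripper": 0, "tx": 0.26, "ty": -1, "tz": 0, "spin": 0}, {"gripper": 0, "tx": 0.26, "ty": -1, "tz": 0, "spin": 0}, {"gripper": 0, "tx": 0.26, "ty": -1, "tz": 0, "spin": 0}, {"gripper": 0, "tx": 0.26, "ty": -1, "tz": 0, "spin": 0}]}}

```text
t: 28.9
eef_pos: [628.2, 110.8, 129.1]
eef_rot: [0.707, -0.02, -0.707, -0.02]
wrist_force: [-0.9, 0.4, -0.6]
opening: 0.132
```

Call:
{"name": "step_arm", "arguments": {"targets": [{"gripper": 0, "tx": 0.22, "ty": -0.95, "tz": 0, "spin": 0}, {"gripper": 0, "tx": 0, "ty": 0, "tz": -0.8, "spin": 0}, {"gripper": 0, "tx": 0, "ty": 0, "tz": 0, "spin": 0}, {"gripper": 0, "tx": 0, "ty": 0, "tz": 0, "spin": 0}]}}

```text
t: 29.3
eef_pos: [633.4, 88.1, 108.7]
eef_rot: [-0.707, 0.02, 0.707, 0.019]
wrist_force: [0.7, -0.3, 0.1]
opening: 0.134
```

```bash
python3 - <<'E'
from h import *
go(634.6,87.3,100,np.pi/2-.056)
g=grab("side","pics/s8.png"); f=grab("top","pics/t8.png")
im=cv2.imread("pics/s8.png")[130:250,140:260]
cv2.imwrite("pics/v9.png",cv2.resize(im,(600,600),interpolation=cv2.INTER_CUBIC))
s=status.read_state()["eef_pos"]
for z,l in((8,"grip"),(-11,"collar under"),(-35,"foot")): print(l,proj(g,[s+[0,0,z]]).round(1))
print("hole",proj(g,[[635.3,90,50]]))
E
```

```text
t29.3 tcp [633.4  88.1 108.7] jaw -1.626 down [-0.001 -0.001 -1.   ] j6 1.12 F [ 0.7 -0.3  0.1] T [-0.06 -0.06  0.  ] op 11.7
 units [ 0.05 -0.03 -0.35] spin units -0.01
grip [[199.9 183.9]]
collar under [[201.2 191.7]]
foot [[202.8 201.3]]
hole [[203.76538574 211.18583278]]
```

View pics/v9.png

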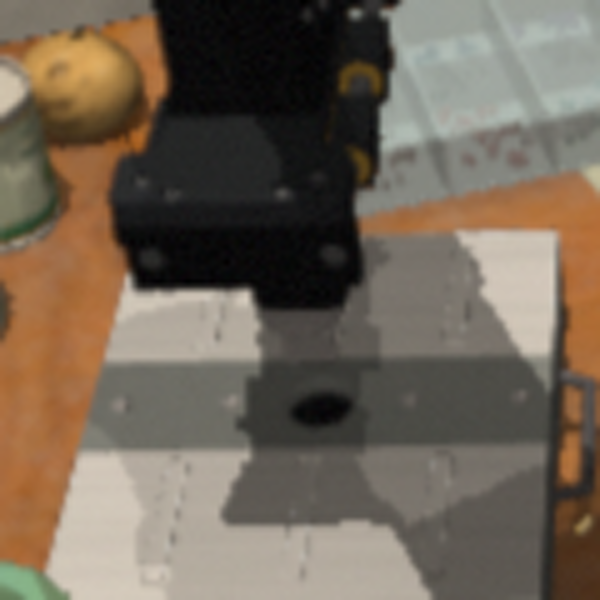

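The key's collar isn't clearly visible under the fingers, so I'll check numerically whether the stand is empty and look at the pixels below the fingertips.

```bash
python3 - <<'E'
from h import *
b=cv2.imread("pics/s8.png"); G=cv2.cvtColor(b,cv2.COLOR_BGR2GRAY)
print("stand region mean dark px", (G[290:312,217:248]<40).sum(), "before",(cv2.cvtColor(cv2.imread("pics/s6.png"),cv2.COLOR_BGR2GRAY)[290:312,217:248]<40).sum())
t=cv2.imread("pics/t8.png"); T=cv2.cvtColor(t,cv2.COLOR_BGR2GRAY);print("top stand dark",(T[160:186,174:192]<45).sum())
r=b[180:225,180:225]; lab=cv2.createCLAHE(4,(2,2)).apply(cv2.cvtColor(r,cv2.COLOR_BGR2GRAY))
st=b[275:330,205:265]
cv2.imwrite("pics/v10.png",np.hstack([cv2.cvtColor(cv2.resize(lab,(400,400),interpolation=cv2.INTER_CUBIC),cv2.COLOR_GRAY2BGR),cv2.resize(st,(400,400),interpolation=cv2.INTER_CUBIC)]))
E
```

```text
stand region mean dark px 0 before 308
top stand dark 0
```

View pics/v10.png

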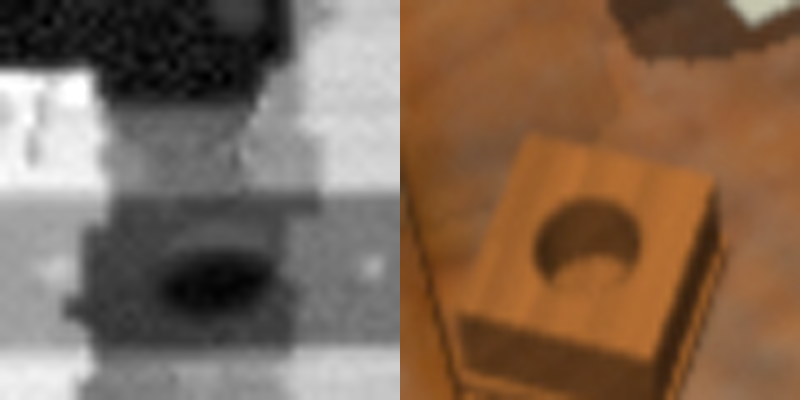

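The stand is empty and the key is in the hand (steel collar and shank under the fingertips, centred about px (201,192) as predicted), 14 pictures used. I'll lower it gently into the keyhole, reading forces.

Call:
{"name": "step_arm", "arguments": {"targets": [{"gripper": 0, "tx": 0.01, "ty": 0, "tz": -0.4, "spin": 0}, {"gripper": 0, "tx": 0, "ty": 0, "tz": -0.3, "spin": 0}, {"gripper": 0, "tx": 0, "ty": 0, "tz": -0.15, "spin": 0}, {"gripper": 0, "tx": 0, "ty": 0, "tz": -0.15, "spin": 0}, {"gripper": 0, "tx": 0, "ty": 0, "tz": -0.12, "spin": 0}, {"gripper": 0, "tx": 0, "ty": 0, "tz": 0, "spin": 0}, {"gripper": 0, "tx": 0, "ty": 0, "tz": 0, "spin": 0}]}}

```text
t: 30.1
eef_pos: [634.0, 88.2, 80.6]
eef_rot: [0.707, -0.02, -0.707, -0.02]
wrist_force: [-0.2, 0.5, -0.9]
opening: 0.135
```

```bash
cat >> h.py <<'E'
def avg(n=6):
    P=[];F=[]
    for i in range(n):
        viewer.grab_frame("side"); s=status.read_state(); P.append(s["eef_pos"]);F.append(np.r_[s["wrist_force"],s["ft_torque"]])
    print("avg tcp",np.mean(P,0).round(2),"F",np.mean(F,0).round(2))
E
python3 - <<'E'
from h import *
avg(6);go()
E
```

```text
avg tcp [634.01  88.14  80.82] F [ 0.34 -0.05 -0.17 -0.05 -0.01  0.01]
t30.4 tcp [633.9  88.1  80.8] jaw -1.626 down [ 0.  0. -1.] j6 1.12 F [-0.3  1.   0.4] T [-0.06 -0.04  0.08] op 11.9
```

Call:
{"name": "step_arm", "arguments": {"targets": [{"gripper": 0, "tx": 0, "ty": -0.02, "tz": -0.14, "spin": 0}, {"gripper": 0, "tx": 0, "ty": 0, "tz": -0.14, "spin": 0}, {"gripper": 0, "tx": 0, "ty": 0, "tz": -0.08, "spin": 0}, {"gripper": 0, "tx": 0, "ty": 0, "tz": 0, "spin": 0}, {"gripper": 0, "tx": 0, "ty": 0, "tz": 0, "spin": 0}]}}

```text
t: 30.9
eef_pos: [633.8, 87.6, 71.4]
eef_rot: [-0.707, 0.02, 0.707, 0.02]
wrist_force: [-0.1, 0.3, -1.1]
opening: 0.138
```

```bash
python3 -c "
from h import *
avg(5)"
```

```text
avg tcp [633.93  87.65  71.64] F [-0.01  0.03 -0.65 -0.06 -0.01 -0.01]
```

Call:
{"name": "step_arm", "arguments": {"targets": [{"gripper": 0, "tx": 0, "ty": 0, "tz": -0.08, "spin": 0}, {"gripper": 0, "tx": 0, "ty": 0, "tz": 0, "spin": 0}]}}

```text
t: 31.35
eef_pos: [633.6, 87.6, 69.3]
eef_rot: [-0.707, 0.02, 0.707, 0.02]
wrist_force: [0.0, -0.5, -1.2]
opening: 0.138
```

```bash
python3 -c "
from h import *
avg(5)"
```

```text
avg tcp [633.78  87.61  69.48] F [-0.14  0.47 -0.62  0.    0.   -0.03]
```

No upward force 6 mm below the barrel top, so the blade seems to be in line already. Continuing in small steps.

Call:
{"name": "step_arm", "arguments": {"targets": [{"gripper": 0, "tx": 0, "ty": 0, "tz": -0.08, "spin": 0}, {"gripper": 0, "tx": 0, "ty": 0, "tz": 0, "spin": 0}, {"gripper": 0, "tx": 0, "ty": 0, "tz": 0, "spin": 0}]}}

```text
t: 31.9
eef_pos: [633.8, 87.6, 67.4]
eef_rot: [-0.707, 0.02, 0.707, 0.02]
wrist_force: [-0.2, -0.3, -0.3]
opening: 0.135
```

```bash
python3 -c "
from h import *
avg(5)"
```

```text
avg tcp [633.85  87.63  67.55] F [ 0.08 -0.17 -0.37 -0.04 -0.02  0.01]
```

Call:
{"name": "step_arm", "arguments": {"targets": [{"gripper": 0, "tx": 0, "ty": 0, "tz": -0.08, "spin": 0}, {"gripper": 0, "tx": 0, "ty": 0, "tz": 0, "spin": 0}, {"gripper": 0, "tx": 0, "ty": 0, "tz": 0, "spin": 0}]}}

```text
t: 32.45
eef_pos: [633.7, 87.6, 65.4]
eef_rot: [-0.707, 0.02, 0.707, 0.02]
wrist_force: [-0.5, -0.2, -0.3]
opening: 0.134
```

```bash
python3 -c "
from h import *
avg(5)"
```

```text
avg tcp [633.84  87.61  65.56] F [-0.26  0.22 -0.54 -0.03 -0.02  0.01]
```

Call:
{"name": "step_arm", "arguments": {"targets": [{"gripper": 0, "tx": 0, "ty": 0, "tz": -0.08, "spin": 0}, {"gripper": 0, "tx": 0, "ty": 0, "tz": 0, "spin": 0}, {"gripper": 0, "tx": 0, "ty": 0, "tz": -0.05, "spin": 0}, {"gripper": 0, "tx": 0, "ty": 0, "tz": 0, "spin": 0}, {"gripper": 0, "tx": 0, "ty": 0, "tz": 0, "spin": 0}]}}

```text
t: 33.2
eef_pos: [633.9, 87.6, 62.3]
eef_rot: [0.707, -0.02, -0.707, -0.02]
wrist_force: [0.0, 0.0, -0.5]
opening: 0.139
```

```bash
python3 -c "
from h import *
avg(5)"
```

```text
avg tcp [633.84  87.62  62.34] F [-0.23 -0.16 -0.25 -0.05  0.    0.  ]
```

Call:
{"name": "step_arm", "arguments": {"targets": [{"gripper": 0, "tx": 0, "ty": 0, "tz": -0.03, "spin": 0}, {"gripper": 0, "tx": 0, "ty": 0, "tz": -0.03, "spin": 0}, {"gripper": 0, "tx": 0, "ty": 0, "tz": 0, "spin": 0}, {"gripper": 0, "tx": 0, "ty": 0, "tz": 0, "spin": 0}]}}

```text
t: 33.85
eef_pos: [634.0, 87.6, 61.4]
eef_rot: [0.707, -0.02, -0.707, -0.02]
wrist_force: [-1.8, -0.1, 4.0]
opening: 0.136
```

```bash
python3 -c "
from h import *
avg(5)"
```

```text
avg tcp [633.97  87.64  61.35] F [-2.08  0.24  5.15 -0.01  0.52  0.03]
```

The key is home: the collar meets the spine at TCP z 61.4 exactly as computed, with no barrel force on the way. I'll ease up slightly and turn clockwise.

Call:
{"name": "step_arm", "arguments": {"targets": [{"gripper": 0, "tx": 0, "ty": 0, "tz": 0.03, "spin": 0}, {"gripper": 0, "tx": 0, "ty": 0, "tz": 0, "spin": -0.3}, {"gripper": 0, "tx": 0, "ty": 0, "tz": 0, "spin": -0.5}, {"gripper": 0, "tx": 0, "ty": 0, "tz": 0, "spin": -0.5}, {"gripper": 0, "tx": 0, "ty": 0, "tz": 0, "spin": -0.5}, {"gripper": 0, "tx": 0, "ty": 0, "tz": 0, "spin": -0.2}, {"gripper": 0, "tx": 0, "ty": 0, "tz": 0, "spin": 0}, {"gripper": 0, "tx": 0, "ty": 0, "tz": 0, "spin": 0}]}}

```text
t: 34.9
eef_pos: [634.4, 88.0, 61.4]
eef_rot: [0.698, -0.117, -0.697, -0.118]
wrist_force: [2.1, 1.5, 0.3]
opening: 0.137
```

```bash
python3 -c "
from h import *
avg(5);go()"
```

```text
avg tcp [634.12  87.99  61.41] F [ 1.75  1.88 -0.29  0.68 -0.44  0.09]
t35.1 tcp [634.   88.   61.4] jaw -1.905 down [ 0.     0.001 -1.   ] j6 0.85 F [1.6 2.3 0.3] T [ 0.76 -0.43  0.11] op 11.8
```

Call:
{"name": "step_arm", "arguments": {"targets": [{"gripper": 0, "tx": 0, "ty": 0, "tz": 0, "spin": -0.5}, {"gripper": 0, "tx": 0, "ty": 0, "tz": 0, "spin": -0.5}, {"gripper": 0, "tx": 0, "ty": 0, "tz": 0, "spin": -0.5}, {"gripper": 0, "tx": 0, "ty": 0, "tz": 0, "spin": -0.5}, {"gripper": 0, "tx": 0, "ty": 0, "tz": 0, "spin": -0.5}, {"gripper": 0, "tx": 0, "ty": 0, "tz": 0, "spin": -0.5}, {"gripper": 0, "tx": 0, "ty": 0, "tz": 0, "spin": -0.5}, {"gripper": 0, "tx": 0, "ty": 0, "tz": 0, "spin": -0.5}, {"gripper": 0, "tx": 0, "ty": 0, "tz": 0, "spin": 0}]}}

```text
t: 36.05
eef_pos: [634.6, 88.6, 61.6]
eef_rot: [0.638, -0.304, -0.637, -0.306]
wrist_force: [2.4, 4.4, -2.0]
opening: 0.136
```

```bash
python3 -c "
from h import *
avg(5);go()"
```

```text
avg tcp [634.69  88.39  61.74] F [ 2.97  4.29 -0.91  1.47 -0.97  0.06]
t36.3 tcp [634.7  88.3  61.8] jaw -2.462 down [ 0.002  0.001 -1.   ] j6 0.29 F [ 3.   4.4 -0.7] T [ 1.45 -0.99  0.05] op 11.4
```

Call:
{"name": "step_arm", "arguments": {"targets": [{"gripper": 0, "tx": 0.03, "ty": 0.04, "tz": -0.02, "spin": 0}, {"gripper": 0, "tx": 0, "ty": 0, "tz": 0, "spin": -0.4}, {"gripper": 0, "tx": 0, "ty": 0, "tz": 0, "spin": -0.4}, {"gripper": 0, "tx": 0, "ty": 0, "tz": 0, "spin": -0.2}, {"gripper": 0, "tx": 0, "ty": 0, "tz": 0, "spin": 0}]}}

```text
t: 36.8
eef_pos: [635.0, 88.6, 61.4]
eef_rot: [0.615, -0.349, -0.615, -0.349]
wrist_force: [2.0, 3.1, 0.9]
opening: 0.138
```

```bash
python3 -c "
from h import *
avg(5);go()"
```

```text
avg tcp [635.    88.62  61.4 ] F [ 2.69  2.31  1.52  0.86 -0.91  0.07]
t37.0 tcp [635.   88.6  61.4] jaw -2.603 down [ 0.001  0.    -1.   ] j6 0.15 F [3.1 2.2 1.5] T [ 0.88 -0.98  0.13] op 12.1
```

Call:
{"name": "step_arm", "arguments": {"targets": [{"gripper": 0, "tx": 0.03, "ty": 0.02, "tz": 0, "spin": -0.3}, {"gripper": 0, "tx": 0, "ty": 0, "tz": 0, "spin": -0.3}, {"gripper": 0, "tx": 0, "ty": 0, "tz": 0, "spin": -0.4}, {"gripper": 0, "tx": 0, "ty": 0, "tz": 0, "spin": 0}, {"gripper": 0, "tx": 0, "ty": 0, "tz": 0, "spin": 0}]}}

```text
t: 37.55
eef_pos: [635.3, 88.8, 61.4]
eef_rot: [0.589, -0.391, -0.589, -0.391]
wrist_force: [1.4, 1.7, 3.8]
opening: 0.137
```

```bash
python3 -c "
from h import *
avg(5);go()"
```

```text
avg tcp [635.26  88.8   61.35] F [ 1.49  0.57  3.99  0.24 -0.52  0.03]
t37.8 tcp [635.3  88.8  61.4] jaw -2.743 down [-0. -0. -1.] j6 0.01 F [ 0.9 -0.7  4.1] T [ 0.1  -0.5  -0.01] op 11.6
```

Call:
{"name": "step_arm", "arguments": {"targets": [{"gripper": 0, "tx": 0, "ty": 0, "tz": 0, "spin": -0.3}, {"gripper": 0, "tx": 0, "ty": 0, "tz": 0, "spin": -0.3}, {"gripper": 0, "tx": 0, "ty": 0, "tz": 0, "spin": -0.2}, {"gripper": 0, "tx": 0, "ty": 0, "tz": 0, "spin": 0}, {"gripper": 0, "tx": 0, "ty": 0, "tz": 0, "spin": 0}]}}

```text
t: 38.3
eef_pos: [635.4, 88.9, 61.3]
eef_rot: [0.567, -0.423, -0.566, -0.423]
wrist_force: [0.8, -0.6, 4.8]
opening: 0.136
```

```bash
python3 -c "
from h import *
avg(5);go()"
```

```text
avg tcp [635.44  88.9   61.34] F [ 1.74  0.17  5.4   0.05 -0.56  0.05]
t38.5 tcp [635.4  88.9  61.4] jaw -2.854 down [ 0. -0. -1.] j6 -0.10 F [1.9 1.  4.9] T [ 0.   -0.58  0.05] op 11.8
```

Call:
{"name": "step_arm", "arguments": {"targets": [{"gripper": 0, "tx": 0, "ty": 0, "tz": 0.02, "spin": -0.3}, {"gripper": 0, "tx": 0, "ty": 0, "tz": 0, "spin": -0.3}, {"gripper": 0, "tx": 0, "ty": 0, "tz": 0, "spin": -0.2}, {"gripper": 0, "tx": 0, "ty": 0, "tz": 0, "spin": 0}, {"gripper": 0, "tx": 0, "ty": 0, "tz": 0, "spin": 0}]}}

```text
t: 39.05
eef_pos: [635.5, 89.0, 61.4]
eef_rot: [0.542, -0.454, -0.542, -0.454]
wrist_force: [3.4, -0.4, 1.5]
opening: 0.135
```

```bash
python3 -c "
from h import *
avg(5);go()"
```

```text
avg tcp [635.49  89.05  61.39] F [ 3.69 -0.2   1.01 -0.1  -1.2   0.33]
t39.3 tcp [635.5  89.1  61.4] jaw -2.966 down [ 0. -0. -1.] j6 -0.22 F [ 3.8 -0.3  1.3] T [-0.14 -1.23  0.33] op 11.7
```

Torque about z is rising (0.33 N·m) after 1.34 rad, which suggests the stop. A little further to confirm.

Call:
{"name": "step_arm", "arguments": {"targets": [{"gripper": 0, "tx": 0.02, "ty": 0, "tz": 0, "spin": -0.25}, {"gripper": 0, "tx": 0, "ty": 0, "tz": 0, "spin": -0.25}, {"gripper": 0, "tx": 0, "ty": 0, "tz": 0, "spin": 0}, {"gripper": 0, "tx": 0, "ty": 0, "tz": 0, "spin": 0}, {"gripper": 0, "tx": 0, "ty": 0, "tz": 0, "spin": 0}]}}

```text
t: 39.8
eef_pos: [635.5, 89.2, 61.4]
eef_rot: [-0.526, 0.473, 0.526, 0.473]
wrist_force: [1.7, 0.1, 0.8]
opening: 0.138
```

```bash
python3 -c "
from h import *
avg(5);go()"
```

```text
avg tcp [635.54  89.15  61.4 ] F [ 1.82  0.29  1.81  0.24 -0.7   0.55]
t40.0 tcp [635.6  89.1  61.4] jaw -3.036 down [-0.001 -0.    -1.   ] j6 -0.29 F [1.4 0.5 1.3] T [ 0.32 -0.66  0.53] op 12.4
```

The torque climbs to 0.55 N·m against a firm stop: 1.41 rad turned, and even allowing about 0.18 rad of blade play plus the alignment margin that is over 1.0 rad of barrel turn. I'll relax the torque, draw the key out and carry it to the dish.

Call:
{"name": "step_arm", "arguments": {"targets": [{"gripper": 0, "tx": 0, "ty": 0, "tz": 0, "spin": 0.5}, {"gripper": 0, "tx": 0, "ty": 0, "tz": 0.1, "spin": 0}, {"gripper": 0, "tx": 0, "ty": 0, "tz": 0.3, "spin": 0}, {"gripper": 0, "tx": 0, "ty": 0, "tz": 0.4, "spin": 0}, {"gripper": 0, "tx": 0, "ty": 0, "tz": 0.5, "spin": 0}, {"gripper": 0, "tx": 0, "ty": 0, "tz": 0.8, "spin": 0}, {"gripper": 0, "tx": 0, "ty": 0, "tz": 0.9, "spin": 0}, {"gripper": 0, "tx": 0, "ty": 0, "tz": 0, "spin": 0}]}}

```text
t: 40.85
eef_pos: [637.2, 89.1, 141.2]
eef_rot: [0.543, -0.453, -0.54, -0.456]
wrist_force: [0.4, 0.3, -0.7]
opening: 0.139
```

Call:
{"name": "step_arm", "arguments": {"targets": [{"gripper": 0, "tx": -0.8, "ty": 0.55, "tz": 0.1, "spin": 0}, {"gripper": 0, "tx": -0.9, "ty": 0.6, "tz": 0, "spin": 0}, {"gripper": 0, "tx": -0.9, "ty": 0.6, "tz": 0, "spin": 0}, {"gripper": 0, "tx": -0.9, "ty": 0.6, "tz": 0, "spin": 0}, {"gripper": 0, "tx": -0.9, "ty": 0.6, "tz": 0, "spin": 0}, {"gripper": 0, "tx": -0.9, "ty": 0.6, "tz": 0, "spin": 0}, {"gripper": 0, "tx": -0.9, "ty": 0.6, "tz": 0, "spin": 0}, {"gripper": 0, "tx": -0.9, "ty": 0.6, "tz": 0, "spin": 0}, {"gripper": 0, "tx": -0.9, "ty": 0.6, "tz": 0, "spin": 0}, {"gripper": 0, "tx": -0.9, "ty": 0.6, "tz": 0, "spin": 0}, {"gripper": 0, "tx": -0.3, "ty": 0.2, "tz": 0, "spin": 0}, {"gripper": 0, "tx": 0, "ty": 0, "tz": 0, "spin": 0}]}}

```text
t: 42.05
eef_pos: [404.8, 242.8, 139.1]
eef_rot: [-0.542, 0.454, 0.542, 0.454]
wrist_force: [0.4, 0.3, -0.3]
opening: 0.135
```

```bash
python3 - <<'E'
from h import *
go(408,242.8,50,.06)
g=grab("side","pics/s9.png"); f=grab("top","pics/t9.png")
b=cv2.imread("pics/s9.png")
cv2.imwrite("pics/v11.png",np.hstack([cv2.resize(b[130:310,130:310],(400,400),interpolation=cv2.INTER_CUBIC),cv2.resize(b[180:320,260:400],(400,400),interpolation=cv2.INTER_CUBIC)]))
E
```

```text
t42.0 tcp [404.8 242.8 139.1] jaw -2.965 down [-0.001 -0.001 -1.   ] j6 -0.71 F [ 0.4  0.3 -0.3] T [0.06 0.   0.  ] op 11.7
 units [ 0.13  0.   -3.57] spin units -0.83
```

View pics/v11.png

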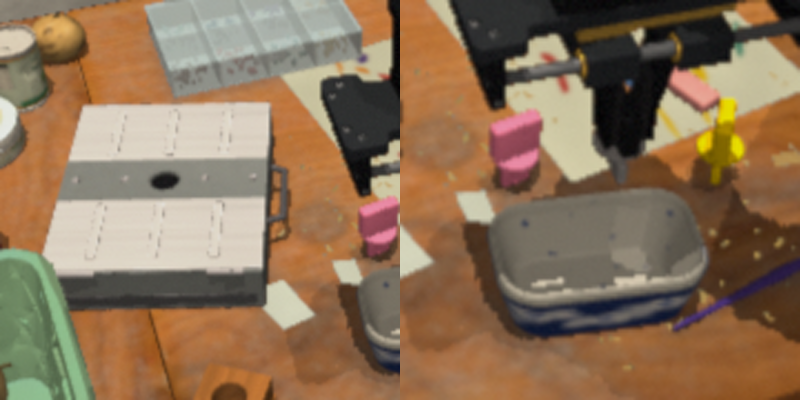

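```bash
python3 - <<'E'
from h import *
g=grab("side"); f=grab("top")
print("foot",ray(g,[(337,241.3)],104),"rim",ray(g,[(330,264.5)],51),"expected px of dish ctr rim",proj(g,[[413,243,51]]))
print("top-view rim expected px",proj(f,[[413+dx,243+dy,51] for dx,dy in((65,0),(-65,0),(0,40),(0,-40))]).round(0))
E
```

```text
foot [[402.73376104 243.70717107 104.        ]] rim [[411.63260087 247.594111    51.        ]] expected px of dish ctr rim [[328.7964646  262.53292068]]
top-view rim expected px [[212. 222.]
 [212. 288.]
 [192. 255.]
 [232. 254.]]
```

The dish centre (413, 243) fits in both views. I'll lower the key into it and release.

Call:
{"name": "step_arm", "arguments": {"targets": [{"gripper": 0, "tx": 0.3, "ty": 0, "tz": -0.3, "spin": -0.4}, {"gripper": 0, "tx": 0, "ty": 0, "tz": -0.7, "spin": -0.4}, {"gripper": 0, "tx": 0, "ty": 0, "tz": -0.8, "spin": 0}, {"gripper": 0, "tx": 0, "ty": 0, "tz": -0.8, "spin": 0}, {"gripper": 0, "tx": 0, "ty": 0, "tz": -0.6, "spin": 0}, {"gripper": 0, "tx": 0, "ty": 0, "tz": -0.4, "spin": 0}, {"gripper": 0, "tx": 0, "ty": 0, "tz": 0, "spin": 0}, {"gripper": 0, "tx": 0, "ty": 0, "tz": 0, "spin": 0}]}}

```text
t: 43.05
eef_pos: [413.9, 242.9, 49.3]
eef_rot: [0.516, -0.484, -0.515, -0.484]
wrist_force: [0.6, -0.1, 0.2]
opening: 0.138
```

Call:
{"name": "step_arm", "arguments": {"targets": [{"gripper": 40, "tx": 0, "ty": 0, "tz": 0, "spin": 0}, {"gripper": 40, "tx": 0, "ty": 0, "tz": 0, "spin": 0}, {"gripper": 40, "tx": 0, "ty": 0, "tz": 0, "spin": 0}, {"gripper": 40, "tx": 0, "ty": 0, "tz": 0, "spin": 0}, {"gripper": 40, "tx": 0, "ty": 0, "tz": 0, "spin": 0}, {"gripper": 40, "tx": 0, "ty": 0, "tz": 0.3, "spin": 0}, {"gripper": 40, "tx": 0, "ty": 0, "tz": 0.5, "spin": 0}, {"gripper": 40, "tx": 0, "ty": 0, "tz": 1, "spin": 0}, {"gripper": 40, "tx": 0, "ty": 0, "tz": 1, "spin": 0}, {"gripper": 40, "tx": 0, "ty": 0, "tz": 1, "spin": 0}, {"gripper": 40, "tx": 0, "ty": 0, "tz": 1, "spin": 0}, {"gripper": 40, "tx": 0, "ty": 0, "tz": 0, "spin": 0}]}}

```text
t: 44.25
eef_pos: [415.2, 244.5, 173.3]
eef_rot: [0.516, -0.481, -0.516, -0.487]
wrist_force: [0.2, -0.0, -0.1]
opening: 0.46
```

Call:
{"name": "step_arm", "arguments": {"targets": [{"gripper": 40, "tx": 0, "ty": -1, "tz": 0.5, "spin": 0}, {"gripper": 40, "tx": 0, "ty": -1, "tz": 0.5, "spin": 0}, {"gripper": 40, "tx": 0, "ty": -1, "tz": 0.5, "spin": 0}, {"gripper": 40, "tx": 0, "ty": -1, "tz": 0.5, "spin": 0}, {"gripper": 40, "tx": 0, "ty": -1, "tz": 0, "spin": 0}, {"gripper": 40, "tx": 0, "ty": -1, "tz": 0, "spin": 0}, {"gripper": 40, "tx": 0, "ty": -1, "tz": 0, "spin": 0}, {"gripper": 40, "tx": 0, "ty": -1, "tz": 0, "spin": 0}, {"gripper": 40, "tx": 0, "ty": 0, "tz": 0, "spin": 0}]}}

```text
t: 45.15
eef_pos: [412.4, 40.8, 218.8]
eef_rot: [-0.515, 0.485, 0.515, 0.484]
wrist_force: [0.6, 0.5, 0.1]
opening: 0.456
```

```bash
python3 - <<'E'
from h import *
go()
g=grab("side","pics/s10.png"); f=grab("top","pics/t10.png")
b=cv2.imread("pics/s10.png");a=cv2.imread("pics/t10.png")
cv2.imwrite("pics/v12.png",np.hstack([cv2.resize(a[205:305,165:265],(400,400),interpolation=cv2.INTER_CUBIC),cv2.resize(b[180:320,260:400],(400,400),interpolation=cv2.INTER_CUBIC)]))
for n,h,box,z in(("t",f,(185,215,240,295),25),("s",g,(285,240,370,290),25)):
    V=cv2.cvtColor(h["image"],cv2.COLOR_RGB2HSV)[:,:,2]
    for a,c,p in blobs((V<45).astype(np.uint8),box,15)[:2]: print(n,a,c.round(1),ray(h,c,z).round(1))
E
```

```text
t45.1 tcp [412.4  40.8 218.8] jaw -3.081 down [-0.001 -0.    -1.   ] j6 -0.43 F [0.6 0.5 0.1] T [ 0.1  -0.03  0.02] op 39.7
t 209 [216.3 272.8] [[375.6 238.5  25. ]]
s 270 [347.6 268.6] [[376.7 237.8  25. ]]
s 57 [332.5 286.4] [[410.  274.8  25. ]]
```

The last picture was refused (limit reached), so I'm checking numerically: both views put the black grip at about (376, 238) at z 25, inside the dish. One more check that it's at rest and the covers are unchanged, then I hand in.

```bash
python3 - <<'E'
from h import *
from bench import close_job
g=grab("side"); f=grab("top")
for z in (20,25,30):
    for n,h,box in(("t",f,(185,215,240,295)),("s",g,(285,240,370,290))):
        V=cv2.cvtColor(h["image"],cv2.COLOR_RGB2HSV)[:,:,2]
        a,c,p=blobs((V<45).astype(np.uint8),box,15)[0]; P=ray(h,c,z)[0]; d=P[:2]-[413,243]; an=.06
        print(n,z,"in dish",(np.cos(an)*d[0]+np.sin(an)*d[1]).round(1),(-np.sin(an)*d[0]+np.cos(an)*d[1]).round(1))
a=cv2.cvtColor(g["image"],cv2.COLOR_RGB2GRAY).astype(int); b=cv2.cvtColor(cv2.imread("pics/s6.png"),cv2.COLOR_BGR2GRAY).astype(int)
print("case region change vs covers-shut picture", np.abs(a-b)[175:255,155:255].mean().round(2))
go(); print(close_job())
E
```

```text
t 20 in dish -37.7 -1.4
s 20 in dish -38.0 -7.0
t 25 in dish -37.5 -2.1
s 25 in dish -36.5 -3.0
t 30 in dish -37.2 -2.9
s 30 in dish -35.0 1.0
case region change vs covers-shut picture 3.03
t45.4 tcp [413.3  43.3 219. ] jaw -3.078 down [-0.  0. -1.] j6 -0.44 F [ 0.   0.2 -0. ] T [ 0.09 -0.06 -0.03] op 40.4
the job is handed in; nothing more can be done
None
```

I handed the job in after about 45 s of the 210 s allowed, and my last checks were consistent with every step being met. The hand-in gave no verdict.

- **Tools:** Two awls and the burning pen were on the bench (no scraper), and I put all three in the bays. I checked their positions before closing the covers.
- **Covers:** I pressed both covers until they snapped shut. At the end, the case looked nearly unchanged from the picture with both covers shut (mean grey difference 3).
- **Lock:** The key went in with no barrel force; the slot happened to lie in line, so no searching was needed. The collar met the spine at the computed height. I turned it clockwise 1.41 rad until the twisting force rose to 0.55 N·m. Allowing for play, I estimate the barrel is at its stop; I could not read `lock_turn` directly.
- **Key:** Both cameras put its grip at about (-37, -3) mm in the dish and about 25 mm up, inside the limits. The arm was clear, with no force on the wrist.

**Mishaps:**
- While leaving the right bay, a finger caught the near edge of the open right cover, with about 35 N on the wrist for a moment. It freed itself and I saw no damage.
- The viewer refused the last picture because its limit was reached, so the final check of the dish and covers was numerical only.

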